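# Tighten the clamp screw of a fly-tying vise

### The arm

A 6-joint arm with a two-finger parallel gripper is mounted at the origin on the work surface. World frame = base frame: x ahead of the robot, y to its left, z up, the work surface at z = 0. Lengths are in m, angles in rad, forces in N, time in s.
With the tool pointing down it reaches from about 0.25 to 0.775 m from the base axis. Payload 4 kg.
Tool frame: the origin (TCP) lies between the finger pads; the fingertips stand ctrl.tips_ahead ahead of it and the grasp point (between the pads) lies 6 mm ahead of it (ctrl.tips_ahead is the distance from the TCP to the fingertips, in m); x points along the fingers, y is the direction in which the jaws open and shut, and the axes are right-handed (so a half turn about x gives the same grasp; the last joint's range is limited). The gripper opens to 85 mm and grips with 20 to 120 N. Pads are 22 mm wide; open, the fingers measure 114 mm over their backs; the gripper's body (76 mm by 85 mm) begins 54 mm behind the grasp point. The pads swing forward as they close: fully open they stand 13 mm farther back than shut.
Start: joints at [-1.337, 0.087, 1.371, -0, 1.684, -0.103], TCP at [0.182, -0.519, 0.256] pointing down, gripper open.
Joint ranges: [-3.1, 3.1], [-0.76, 2.03], [0.27, 2.55], [-1.08, 4.22], [0.17, 2.65], [-2.57, 2.57]. Speed limits (rad/s): [2.79, 2.79, 3.14, 3.14, 3.14, 3.14].

### API

Orientations are given as [roll, pitch, yaw] about the fixed x, y, z axes, in that order (R = Rz(yaw) Ry(pitch) Rx(roll)).
In Python, from plant import readout, read_camera, ctrl gives the robot as it stands.
- The arm moves only by the tool drive_tool, never from a script. Its argument "motion" is a list of rows, each a list of 7 numbers: the shift along the tool's x, y, z in m, then the turn, a rotation vector about the tool's x, y, z in degrees, then the opening in per cent of the stroke, from 0 (shut) to 100 (fully open). In form: [[dx, dy, dz, ax, ay, az, hand], ...]. A call has 1 to 10 rows; each row shifts and turns the commanded pose from where the row before left it, along the tool's axes as they then stand; what a row does not reach is not made up. A row lasts 1/10 s, in which the tool goes at most 50 mm and 8.59 degrees, less where a joint would pass 70% of its speed; a pose out of reach is approached as far as the arm can. A call is refused whole if a number of a shift passes 0.05 or a number of a turn 8.59, either way. A call with a gripper value outside its range is refused whole. The fingers move at their own pace and stop on an object; "squeeze" is the grip in N (left out, the last holds). Time passes only in rows, so rows that do not move let the fingers close. It gives the time, the measured TCP pose, the force and the opening at its end, in the units of the state.
- readout.observe(): the state, without advancing time (a new reading comes with each control period).
- read_camera(name): name is "side" or "top" or "wrist"; returns a dict with "color" (420x560x3 uint8, red, green, blue), "z_map" (420x560 float32, m along the optical axis (not along the pixel's ray), 0 where there is no reading), "fx", "fy", "cx", "cy" (pixels), "R" (3x3) and "t" (3): a world point X has camera coordinates R X + t. Camera axes: x right, y down, z forward; pixel columns grow to the right and rows downward; lengths in m; the calibration is good to about 2 mm. A picture is of the moment at which its call begins.
- ctrl.hand_in(): hands the job in, once; it reports no verdict.
The state is a dict: "clock": time; "joint_pos": joint angles; "qvel": joint speeds; "effort": joint torques, N m; "tool_pos": TCP position; "orientation": TCP orientation; "wrist_force": force on the tool from outside, world axes, zero at the start; "ft_torque": the same for the moment, N m; "gripper_width": finger opening in m.
Only numpy, scipy, OpenCV 4.12 (cv2) and the standard library are available. Lean on these libraries where they do the work, as an engineer would, in place of code of your own. Each camera call takes 0.05 s, during which the arm holds its last target.

### The job

Swing the hackle gauge on the vise's sloped face well out to the side so that the screw under it is free, and leave it there. Take the square-handled hex key from the wooden caddy, seat it fully in the recessed socket screw and tighten the screw clockwise until it stops, in quarter turns: let go of the key part-way, with the key left seated, and take a fresh hold at least once. Then stand the key back in the caddy hole it came from, upright and fully down, let go, and leave everything else as it was.

Things in the scene. Friction and masses are not known exactly. Their poses are not given: they have to be found in the camera images.
- socket_mouth (a point): Centre of the mouth of the steel screw's hex socket, 112 mm above the table, in a round 31 mm bore, 4 mm below the sloped face of the vise's head. z points out of the face along the screw's axis; x points square at one of the socket's six flats and turns with the screw. The socket is 13.2 mm across flats, 22 mm deep, with a closed floor.
- vise: The fly-tying vise, fixed to the table: dark base 130 x 120 x 18 mm, grey head block whose face (110 mm up-slope, 70 mm wide) slopes 30 degrees from level, facing the vise's front (-x of its frame), turned away from the robot or to its right: the frame's yaw is 2.0 to 3.6 rad; jaws stick out at the far side to x = 147 mm, 150 mm high. Origin on the table, below the screw's place in the face; z up.
- caddy: Wooden tool block, fixed, 70 x 200 mm, 60 mm tall, origin at the centre of its underside; a row of three holes along its y, 19 mm wide, 56 mm deep, 60 mm apart. In them stand the hex key, an awl with a round handle and a driver with a flat rectangular handle, in varying order.
- socket_floor (a point): Centre of the socket's floor, 22 mm below the mouth along the axis, same axes.
- screw (a joint): Turn of the screw, rad: 0 fully loose, grows clockwise as seen looking into the socket, stops hard at 3.6 (tight). It starts between 0 and 0.5, stays where it is left, and takes about 0.06 N m.
- gauge_post (a point): Half-way up the steel post (12 mm thick, 18 mm tall, standing square to the face) on the free end of the hackle gauge, an aluminium plate 34 mm wide, 4 mm thick, 85 mm long, 2 mm off the sloped face. The point is 15 mm off the face, 9 mm off the plate. z points out of the face; x points from the post to the pivot, 62 mm away.
- gauge_pivot (a point): Pivot axis of the hackle gauge, at the same height over the face as gauge_post, 42 mm up-slope of the screw's axis; z points out of the face.
- gauge (a joint): Swing of the hackle gauge, rad: 0 lies over the socket; grows clockwise as seen looking onto the face (the post goes to the vise's +y side); stop at 1.6. Starts between 0 and 0.35, stays where it is left, needs about 1 N at the post. Below about 0.9 it is in the key's way.
- key_grip (a point): Centre of the hex key's wooden handle: a square block 26 by 26 mm, 44 mm tall; x and y square to its sides, z up along the key to the handle's top. It stands upright in a caddy hole, the handle's underside resting on the caddy's top, turned within 0.15 rad of the caddy. Below the handle is a steel hex shaft, 50 mm long. About 0.11 kg.
- key_tip (a point): Tip of the key's hex shaft, 72 mm below the handle's centre; same axes. The shaft is 12 mm across flats, narrowed to 9.5 mm over its last 3 mm; two of its flats are square to x.
- key: The hex key; its origin is at key_tip.
- awl_mid (a point): Centre of the round handle (26 mm thick, 40 mm tall) of the awl in the caddy. Leave it.
- blade_mid (a point): Centre of the flat handle (30 x 21 mm, 30 mm tall) of the blade driver in the caddy. Leave it.
- jar_mid (a point): Middle of a small glass jar, 40 mm across, 50 mm tall. Leave it.
- spool_a_mid (a point): Middle of the small metal spool, 34 mm across, 34 mm tall, in front of the caddy. Leave it.
- spool_b_mid (a point): Middle of the large black spool, 44 mm across, 44 mm tall, beside the vise. Leave it.
- mug_mid (a point): Middle of the white mug, 80 mm across, 90 mm tall. Leave it.
- tin_mid (a point): Middle of the flat tin, 68 mm across, 35 mm tall. Leave it.
Not all that is in view belongs to the job. Leave any blue or green look-alike of the key alone. Of the things that look like the vise, the larger one is meant.

How it is judged:
On the way, in this order (a step that is already met when the one before it is completed fails the run):
1. the hackle gauge is swung well out to the side (past 1.1 rad) (value of joint gauge above 1.1 rad), for 0.1 s.
2. the key is seated fully in the socket (tip within 8 mm of the floor's centre, in line within 0.14 rad) (distance between key_tip and socket_floor below 0.008 m and angle between the z axis of key_tip and the z axis of socket_floor, either way round below 0.14 rad), for 0.1 s.
3. part-way (screw between 0.8 and 3.2 rad) the key is let go while it stays in the socket (all of step 2 and value of joint screw between 0.8 and 3.2 rad and contact force between the fingers and key below 0.1 N), for 0.1 s.
4. the screw is tight (past 3.35 rad) with the key in it (all of step 2 and value of joint screw above 3.35 rad), for 0.1 s.
At the end, for the whole second after the job is handed in: The screw is tight (past 3.3 of 3.6 rad), the gauge is still swung out (past 1.0 rad), and the key stands at rest and released in the hole it came from: handle centre within 15 mm of where it began, upright within 0.1 rad (value of joint screw above 3.3 rad and value of joint gauge above 1 rad and distance of key_grip from where it was at the start of the episode below 0.015 m and angle between key_grip's own z axis and vertical below 0.1 rad and linear speed of key below 0.02 m/s); the robot touches nothing.
It fails at once if another tool in the caddy is shifted more than 30 mm or tipped over (distance of any of awl_mid, blade_mid from where it was at the start of the episode above 0.03 m or angle between any of awl_mid, blade_mid's own z axis and vertical above 0.6 rad).
It fails at once if a spool or the jar is shifted more than 30 mm or tipped over (distance of any of jar_mid, spool_a_mid, spool_b_mid from where it was at the start of the episode above 0.03 m or angle between any of jar_mid, spool_a_mid, spool_b_mid's own z axis and vertical above 0.6 rad).
It fails at once if the mug or the tin is shifted more than 30 mm or tipped over (distance of any of mug_mid, tin_mid from where it was at the start of the episode above 0.03 m or angle between any of mug_mid, tin_mid's own z axis and vertical above 0.6 rad).
It also fails if it takes over 72 s, if anything falls off the work surface, if the arm or the gripper's body presses on something with over 40 N, if the wrist force passes 120 N, or if a joint passes its speed limit or range.

## Working session

There is one attempt and no reset: what is moved stays moved. The work goes in short steps, Python scripts to look and compute and a tool call to move; the robot and the scene stay as the last step left them, time stands still between calls to the robot, and variables do not carry over. Pictures are saved under pics/ and viewed, and the job is handed in when it is done.

Besides the shell and the picture viewer there is one more tool, called after "Call:" as name(argument=value, ...) on one line, values as JSON. drive_tool: Moves the arm, as the interface text tells. Its arguments: {"type":"object","properties":{"motion":{"type":"array"},"squeeze":{"type":"number"}},"required":["motion"]}

```bash
ls; mkdir -p pics; cat > h.py <<'E'
import numpy as np, cv2
from plant import readout, read_camera, ctrl
def save(name,c):
    cv2.imwrite('pics/'+name,c['color'][:,:,::-1])
E
python3 - <<'E'
from h import *
import pickle
print(readout.observe(), ctrl.tips_ahead)
d={}
for n in ['side','top','wrist']:
    c=read_camera(n); d[n]=c; save(n+'0.png',c); print(n,c['fx'],c['fy'],c['cx'],c['cy'],-c['R'].T@c['t'])
pickle.dump(d,open('c0.pkl','wb'))
E
```

```text
pics
{'clock': 0.0, 'joint_pos': array([-1.33710461e+00,  8.79505783e-02,  1.37226707e+00,  1.03415208e-05,
        1.68358796e+00, -1.03094916e-01]), 'qvel': array([ 7.46201483e-04, -3.67480557e-04, -8.47934614e-05, -1.14989038e-03,
        5.76485010e-04, -2.44481711e-03]), 'effort': array([-3.77269571e-04, -3.51862299e+01, -3.13277578e+01, -1.03177422e-04,
        1.06337268e-02,  7.75219675e-07]), 'tool_pos': array([ 0.18164913, -0.51866932,  0.25513497]), 'orientation': array([-1.67853584,  1.56858335,  1.7998446 ]), 'wrist_force': array([0.17152192, 0.13549946, 0.00293975]), 'ft_torque': array([ 0.02033683,  0.00644394, -0.01380329]), 'gripper_width': 0.0852833120990585} 0.025
side 470.876029569282 470.876029569282 277.7114309852927 208.13012398379917 [0.01014336 0.83904003 0.78751726]
top 404.3160101400951 404.3160101400951 285.22977956959505 212.7889732449657 [0.45182184 0.01858986 1.18318791]
wrist 330.2321546580923 330.2321546580923 280.50622067432727 205.33330201144864 [ 0.25708946 -0.49288577  0.37197952]
```

View pics/top0.png

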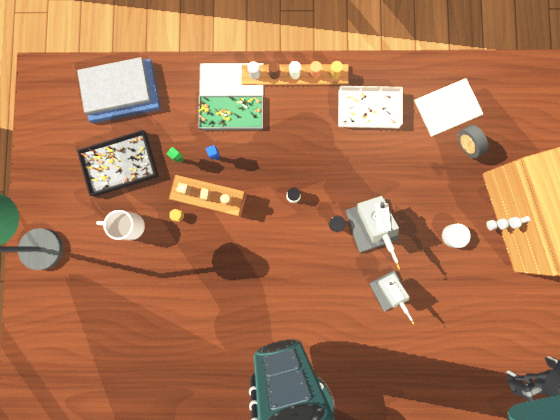

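View pics/side0.png

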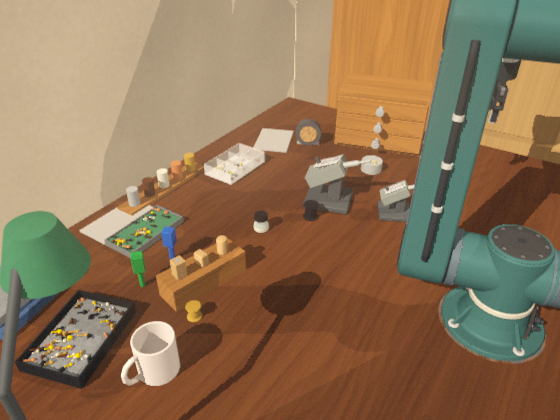

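View pics/wrist0.png

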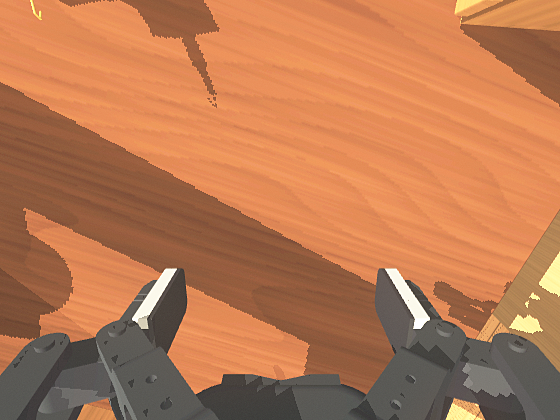

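The top view shows the larger vise at (378,222), its small look-alike at (393,292), and the caddy at (207,197). There are blue and green look-alike keys at (212,152) and (174,154). I'll take close crops next.

```bash
python3 - <<'E'
from h import *
import pickle
d=pickle.load(open('c0.pkl','rb'))
t=d['top']['color'];s=d['side']['color']
a=cv2.resize(t[185:260,335:415],(400,375),interpolation=cv2.INTER_CUBIC)
b=cv2.resize(t[165:225,160:250],(400,267),interpolation=cv2.INTER_CUBIC)
c=cv2.resize(s[145:220,290:370],(400,375),interpolation=cv2.INTER_CUBIC)
e=cv2.resize(s[230:305,150:250],(400,300),interpolation=cv2.INTER_CUBIC)
im=np.zeros((680,800,3),np.uint8)
im[:375,:400]=a; im[:375,400:]=c; im[375:642,:400]=b; im[375:675,400:]=e
im=cv2.resize(im,(700,595))
cv2.imwrite('pics/crops0.png',im[:,:,::-1])
for n,pts in [('top',[(182,188),(204,194),(225,199),(378,222),(212,152)]),('side',[(179,267),(201,257),(222,245),(326,172)])]:
    c=d[n]
    for u,v in pts:
        z=c['z_map'][v,u]; X=c['R'].T@(np.array([(u-c['cx'])/c['fx']*z,(v-c['cy'])/c['fy']*z,z])-c['t']); print(n,u,v,X.round(4))
E
```

```text
top 182 188 [0.6137 0.3062 0.1045]
top 204 194 [0.599  0.2495 0.0903]
top 225 199 [0.5838 0.1905 0.0999]
top 378 222 [ 0.5179 -0.2132  0.1331]
top 212 152 [0.7145 0.2283 0.0943]
side 179 267 [0.6018 0.3156 0.097 ]
side 201 257 [0.5869 0.261  0.093 ]
side 222 245 [0.5751 0.2011 0.0917]
side 326 172 [ 0.513  -0.1867  0.1161]
```

View pics/crops0.png

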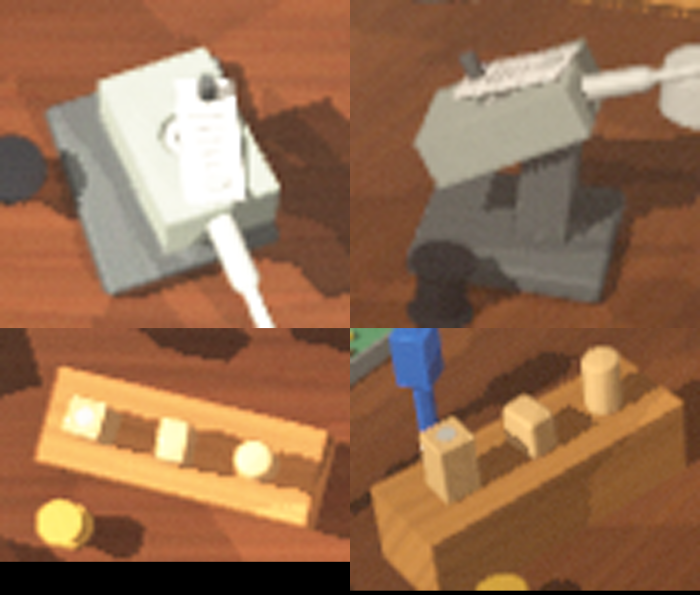

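The key is the square handle at top (182,188), whose top sits at 0.104 m, matching 60+44 mm. The other candidates are the flat driver (204,194), the round awl (225,199), blue (212,152) and green (174,154). Next I'll measure the vise face and the camera-tool geometry.

```bash
cat >> h.py <<'E'
from scipy.spatial.transform import Rotation as Rot
def pix(c,u,v,z): return c['R'].T@(np.array([(u-c['cx'])/c['fx']*z,(v-c['cy'])/c['fy']*z,z])-c['t'])
def cloud(c):
    v,u=np.indices(c['z_map'].shape); z=c['z_map']
    P=np.stack([(u-c['cx'])/c['fx']*z,(v-c['cy'])/c['fy']*z,z],-1)-c['t']
    return P@c['R']
def proj(c,X):
    p=np.asarray(X)@c['R'].T+c['t']; return np.stack([p[...,0]/p[...,2]*c['fx']+c['cx'],p[...,1]/p[...,2]*c['fy']+c['cy']],-1)
def tcp():
    o=readout.observe(); return o['tool_pos'],Rot.from_euler('xyz',o['orientation']).as_matrix()
def ray_plane(c,u,v,p0,n):
    o=-c['R'].T@c['t']; d=c['R'].T@np.array([(u-c['cx'])/c['fx'],(v-c['cy'])/c['fy'],1.]); return o+d*(n@(p0-o))/(n@d)
E
python3 - <<'E'
from h import *
import pickle
d=pickle.load(open('c0.pkl','rb'))
p,R=tcp(); c=d['wrist']
print('tool axes cols\n',R.round(3)); print('cam in tool pos',(R.T@(-c['R'].T@c['t']-p)).round(4)); print('cam axes in tool (cols)\n',(R.T@c['R'].T).round(3))
c=d['top']; P=cloud(c)
m=np.zeros(P.shape[:2],bool); m[190:255,345:405]=1
m&=(P[...,2]>0.07)&(P[...,2]<.2)
# ransac plane
Q=P[m]; rng=np.random.default_rng(0); best=0
for _ in range(500):
    a=Q[rng.choice(len(Q),3,replace=False)]; n=np.cross(a[1]-a[0],a[2]-a[0]); 
    if np.linalg.norm(n)<1e-6: continue
    n/=np.linalg.norm(n); n*=np.sign(n[2])
    if abs(np.degrees(np.arccos(n[2]))-30)>8: continue
    k=np.abs((Q-a[0])@n)<.002
    if k.sum()>best: best=k.sum(); K=k
q=Q[K]; cc=q.mean(0); n=np.linalg.svd(q-cc)[2][2]; n*=np.sign(n[2]); print(len(Q),best,cc,n,np.degrees(np.arccos(n[2])),'yaw',np.arctan2(-n[1],-n[0]))
E
```

```text
tool axes cols
 [[-0.     0.33  -0.944]
 [ 0.002 -0.944 -0.33 ]
 [-1.    -0.002 -0.   ]]
cam in tool pos [-0.1166  0.0003 -0.0798]
cam axes in tool (cols)
 [[ 0.001 -0.314  0.949]
 [ 1.     0.    -0.001]
 [ 0.     0.949  0.314]]
1323 435 [ 0.53937019 -0.20875815  0.11337299] [0.47493983 0.139061   0.86896156] 29.661810098745836 yaw -2.8567570681449093
```

```bash
cat >> h.py <<'E'
def steps(pt,Rt,p=None,R=None):
    """shift in current tool axes and rotvec deg in current tool axes"""
    if p is None: p,R=tcp()
    return (R.T@(pt-p)).round(4), np.degrees(Rot.from_matrix(R.T@Rt).as_rotvec()).round(2)
E
python3 - <<'E'
from h import *
import pickle
d=pickle.load(open('c0.pkl','rb')); c=d['top']
n=np.array([ 0.47493983, 0.139061 ,  0.86896156]); cc=np.array([ 0.53937019 ,-0.20875815,  0.11337299])
S=ray_plane(c,374.5,216,cc,n); print(S)
yaw=-2.857; h=np.array([np.cos(yaw),np.sin(yaw),0]); y=np.array([-h[1],h[0],0]); n=-h*.5+np.array([0,0,1])*np.cos(np.pi/6)
Rt=np.stack([-n,y,np.cross(-n,y)],1)
t=S+.125*n; print(t,Rt)
print(steps(t,Rt)); print('world delta',t-tcp()[0])
E
```

```text
[ 0.53495421 -0.20817912  0.11569393]
[ 0.59494021 -0.19063121  0.2239471 ] [[-0.47988805  0.28076651 -0.83119049]
 [-0.14038326 -0.9597761  -0.24315093]
 [-0.8660254   0.          0.5       ]]
(array([ 0.0318, -0.1731, -0.4985]), array([  2.95, -30.  ,  -0.69]))
world delta [ 0.41326876  0.32813966 -0.03141932]
```

Call:
drive_tool(motion=[[0,-0.015,-0.04,0,0,0,100],[0,-0.015,-0.04,0,0,0,100],[0,-0.015,-0.04,0,0,0,100],[0,-0.015,-0.04,0,0,0,100],[0,-0.015,-0.04,0,0,0,100],[0,-0.015,-0.04,0,0,0,100],[0,-0.015,-0.04,0,0,0,100],[0,-0.015,-0.04,0,0,0,100],[0,-0.015,-0.04,0.5,-5,0,100],[0,-0.015,-0.04,0.5,-5,0,100]])

```text
clock: 1.15
tool_pos: [0.5105, -0.2449, 0.254]
orientation: [0.025, 1.394, -2.799]
wrist_force: [0.2, -1.4, 0.5]
gripper_width: 0.0853
```

```bash
cat > tgt.py <<'E'
from h import *
yaw=-2.857; h=np.array([np.cos(yaw),np.sin(yaw),0]); y=np.array([-h[1],h[0],0]); n=-h*.5+np.array([0,0,1])*np.cos(np.pi/6); u=np.cross(-n,y)
Rt=np.stack([-n,y,u],1)
S=np.array([ 0.53495421,-0.20817912,0.1155])
E
python3 - <<'E'
from tgt import *
print(readout.observe())
print(steps(S+.125*n,Rt))
E
```

```text
{'clock': 1.15, 'joint_pos': array([-0.47918057,  0.21032372,  1.24532638, -0.13257847,  1.80482646,
        0.75107918]), 'qvel': array([ 1.01708234,  0.87695045, -0.8494795 , -0.59997344,  0.65224762,
        0.97020747]), 'effort': array([ -1.08243763, -44.04297352, -27.36728311,   0.196232  ,
         0.2280292 ,  -0.75958779]), 'tool_pos': array([ 0.51052976, -0.24491527,  0.25395376]), 'orientation': array([ 0.02504134,  1.39428183, -2.79911753]), 'wrist_force': array([ 0.19747087, -1.41009324,  0.45017597]), 'ft_torque': array([-0.01130752, -0.0719507 ,  0.02189875]), 'gripper_width': 0.08527806829719606}
(array([ 0.0126, -0.0253, -0.1009]), array([  1.71, -19.89,  -0.89]))
```

Call:
drive_tool(motion=[[0,-0.005,-0.03,0,-5,0,100],[0,-0.005,-0.02,0,-5,0,100],[0,-0.005,-0.01,0,-5,0,100],[0,0,0,0,0,0,100],[0,0,0,0,0,0,100]])

```text
clock: 1.65
tool_pos: [0.5605, -0.213, 0.2378]
orientation: [0.001, 1.134, -2.821]
wrist_force: [-0.4, -0.7, 0.4]
gripper_width: 0.0853
```

```bash
python3 - <<'E'
from tgt import *
print(readout.observe()['joint_pos'],steps(S+.125*n,Rt))
c=read_camera('wrist'); save('w1.png',c)
import pickle; pickle.dump((c,tcp()),open('w1.pkl','wb'))
E
```

```text
[-0.32941534  0.44371332  1.02399203 -0.28774798  2.01352855  0.84215735] (array([-0.0041, -0.0104, -0.042 ]), array([ 1.79, -4.95, -0.96]))
```

View pics/w1.png

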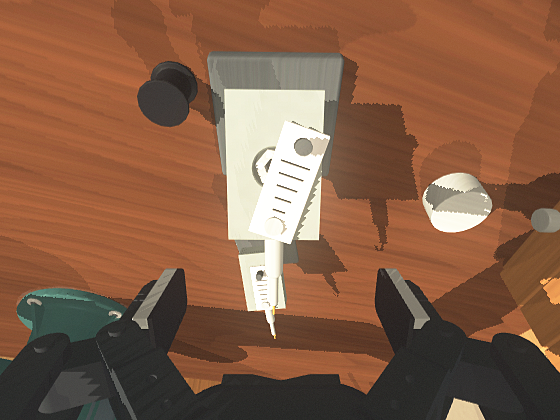

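The wrist view shows the bore partly hidden at (264,167), the pivot at (277,225), the post at (304,146), and the face corners at (225,91), (323,89), (322,240) and (229,241).

```bash
python3 - <<'E'
from tgt import *
import pickle
c,_=pickle.load(open('w1.pkl','rb')); P=cloud(c)
im=c['color'][75:260,205:345]; cv2.imwrite('pics/w1c.png',cv2.resize(im,None,fx=3.2,fy=3.2,interpolation=cv2.INTER_CUBIC)[:,:,::-1])
m=np.zeros(P.shape[:2],bool); m[95:150,230:275]=1; m[185:235,233:252]=1
q=P[m]; q=q[q[:,2]>.05]
for _ in range(4):
    cc=q.mean(0); nn=np.linalg.svd(q-cc,full_matrices=False)[2][2]; nn*=np.sign(nn[2]); r=(q-cc)@nn; q=q[abs(r)<max(2.5*r.std(),.0005)]
print(len(q),r.std(),cc,nn,np.degrees(np.arccos(nn[2])),np.arctan2(-nn[1],-nn[0]))
# face corners on plane
C=[ray_plane(c,*a,cc,nn) for a in [(225.5,91),(323,89.5),(322,240),(229,240)]]
C=np.array(C); print(C.round(4)); print('w',np.linalg.norm(C[0]-C[1]),np.linalg.norm(C[3]-C[2]),'l',np.linalg.norm(C[0]-C[3]),np.linalg.norm(C[1]-C[2]))
for a,b in [(3,0),(2,1)]:
    v=C[a]-C[b]; print('yaw long',np.arctan2(v[1],v[0]))
E
```

```text
3421 0.008109708223572518 [ 0.54274197 -0.19531477  0.10739082] [-0.14861729  0.98828312  0.03477616] 88.00707082903017 -1.4215354743357294
[[ 0.7361 -0.1777  0.4334]
 [ 0.6648 -0.183   0.279 ]
 [ 0.6582 -0.1844  0.292 ]
 [ 4.9081  0.3279  3.8951]]
w 0.17009564012037648 5.595162768557441 l 5.4446277604592 0.014573878848634082
yaw long 0.12059328841767515
yaw long -2.925402576580585
```

View pics/w1c.png

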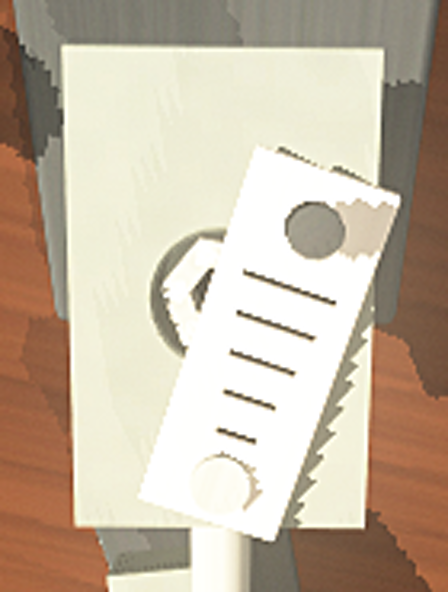

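```bash
python3 - <<'E'
from tgt import *
import pickle
c,_=pickle.load(open('w1.pkl','rb')); P=cloud(c)
m=np.zeros(P.shape[:2],bool); m[95:145,230:275]=1; m[185:230,233:250]=1
m&=(c['z_map']>.1)
q=P[m]; q=q[abs((q-S)@n)<.015]
for _ in range(6):
    cc=q.mean(0); nn=np.linalg.svd(q-cc,full_matrices=False)[2][2]; nn*=np.sign(nn[2]); r=(q-cc)@nn; q=q[abs(r)<2.5*r.std()+.0002]
print(m.sum(),len(q),r.std(),cc,nn,np.degrees(np.arccos(nn[2])),np.arctan2(-nn[1],-nn[0]))
C=np.array([ray_plane(c,*a,cc,nn) for a in [(225.5,91),(323,89.5),(321,240),(229.5,240)]])
print(C.round(4)); print('w',np.linalg.norm(C[0]-C[1]),np.linalg.norm(C[3]-C[2]),'l',np.linalg.norm(C[0]-C[3]),np.linalg.norm(C[1]-C[2]))
for a,b in [(3,0),(2,1)]:
    v=C[a]-C[b]; print('yaw long',np.arctan2(v[1],v[0]))
print('center',C.mean(0)); 
pv=ray_plane(c,205+222/3.2,75+484/3.2,cc+.008*nn,nn); po=ray_plane(c,205+315/3.2,75+230/3.2,cc+.024*nn,nn)
print('pivot',pv,'post top',po,'dist',np.linalg.norm(pv-po-(((pv-po)@nn)*nn)))
b=ray_plane(c,205+152/3.2,75+293/3.2,cc,nn); print('bore left edge',b)
E
```

```text
3005 2986 0.0006681926341488126 [ 0.54518258 -0.19453744  0.10507282] [0.47611633 0.15230413 0.86609277] 29.992279284636776 -2.831990878701086
[[ 0.5694 -0.17    0.0874]
 [ 0.5914 -0.2342  0.0866]
 [ 0.5011 -0.266   0.1419]
 [ 0.4792 -0.1988  0.1421]]
w 0.0679082182347758 0.07075520810718954 l 0.10935867795925831 0.1105213302505911
yaw long -2.8332566097126692
yaw long -2.8033113079498797
center [ 0.53528412 -0.21725106  0.11450852]
pivot [ 0.50491659 -0.22695634  0.14214601] post top [ 0.56700056 -0.22691546  0.12648324] dist 0.061997930917494844
bore left edge [ 0.53168815 -0.20122396  0.11366693]
```

```bash
sed -i 's/^yaw=-2.857/yaw=-2.832/' tgt.py; sed -i '/^S=/d' tgt.py; python3 - <<'E'
from tgt import *
pv=np.array([ 0.50491659,-0.22695634,0.14214601]); po=np.array([ 0.56700056,-0.22691546,0.12648324])
nn=np.array([.47611633,.15230413,.86609277]); cc=np.array([.54518258,-.19453744,.10507282])
print(n,nn)
S=pv-.042*u-.008*n; print('S from pivot',S,(S-cc)@n)
b=np.array([ 0.53168815,-0.20122396,0.11366693]); print('S from bore', b+.0155*y)
C=np.array([ 0.53528412,-0.21725106,0.11450852]); print('face centre rel to S in u,y',(C-S)@u,(C-S)@y)
d=po-pv; print('gauge ang',np.arctan2(d@y,-d@u))
E
```

```text
[0.47622888 0.15233534 0.8660254 ] [0.47611633 0.15230413 0.86609277]
S from pivot [ 0.53575057 -0.21709322  0.11421781] -8.047066068562733e-06
S from bore [ 0.53641055 -0.21598706  0.11366693]
face centre rel to S in u,y 0.0005717556768755595 8.226855636216409e-06
gauge ang 0.30938792018272204
```

```bash
cat >> tgt.py <<'E'
S=np.array([0.536,-0.2168,0.1148])   # face point on screw axis
PV=S+.042*u
def post(a): return PV+.062*(-u*np.cos(a)+y*np.sin(a))
def Rx(deg): return Rt@Rot.from_euler('x',deg,degrees=True).as_matrix()
E
python3 - <<'E'
from tgt import *
print(steps(post(.309)+.065*n,Rt))
E
```

```text
(array([ 0.0596,  0.0146, -0.0535]), array([ 0.42, -5.04, -0.34]))
```

Call:
drive_tool(motion=[[0,0.005,-0.02,0.4,-5,-0.3,35],[0.015,0.005,-0.02,0,0,0,35],[0.02,0.005,-0.01,0,0,0,35],[0.02,0,0,0,0,0,35],[0,0,0,0,0,0,35],[0,0,0,0,0,0,35]])

```text
clock: 2.3
tool_pos: [0.5801, -0.2233, 0.1698]
orientation: [0.003, 1.049, -2.83]
wrist_force: [0.9, -0.2, 0.2]
gripper_width: 0.0303
```

```bash
python3 - <<'E'
from tgt import *
print(ctrl.tips_ahead,readout.observe()['gripper_width'],steps(post(.309)+.065*n,Rt), steps(post(.309)+.035*n,Rt))
c=read_camera('wrist'); save('w2.png',c)
E
```

```text
0.025 0.03032480059696331 (array([ 0.0027, -0.0008, -0.0099]), array([-0.09, -0.11, -0.05])) (array([ 0.0327, -0.0009, -0.0099]), array([-0.09, -0.11, -0.05]))
```

View pics/w2.png

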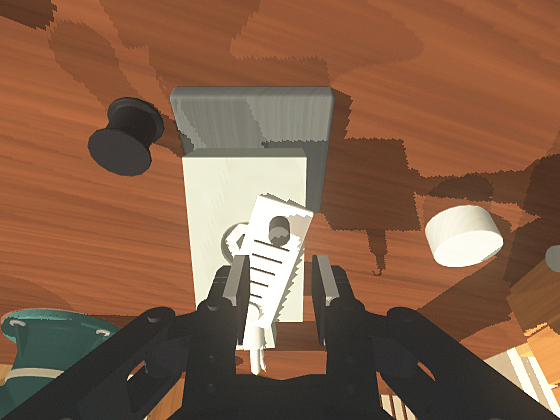

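The post at (280,230) lies centred between the pads. I'll shift down-slope and descend.

Call:
drive_tool(motion=[[0,-0.001,-0.01,0,0,0,35],[0.012,0,0,0,0,0,35],[0.012,0,0,0,0,0,35],[0.008,0,0,0,0,0,35],[0,0,0,0,0,0,35]])

```text
clock: 2.85
tool_pos: [0.5727, -0.2234, 0.1339]
orientation: [-0.003, 1.045, -2.833]
wrist_force: [0.0, 0.2, 0.8]
gripper_width: 0.0296
```

```bash
python3 - <<'E'
from tgt import *
p,R=tcp(); print(readout.observe()['wrist_force'],steps(post(.309)+.035*n,Rt))
# plan: pad (-y side) pushes: TCP offset from post toward +y_tool is (15-6)mm
for a,r in [(.309,0),(.6,12),(.9,25),(1.2,38),(1.4,46)]:
    Rr=Rx(r); t=post(a)+.035*n+Rr[:,1]*.009
    print(a,r,'in u,y frame',((t-p)@Rt[:,1]).round(4),((t-p)@Rt[:,2]).round(4))
q,Rc=p,R
prev=(post(.309)+.035*n,Rt)
for a,r in [(.309,0),(.45,6),(.6,12),(.75,18),(.9,25),(1.05,32),(1.2,38),(1.3,42),(1.4,46)]:
    Rr=Rx(r); t=post(a)+.035*n+Rr[:,1]*.009
    print(a,steps(t,Rr,*prev)); prev=(t,Rr)
E
```

```text
[0.03435738 0.15908955 0.76322443] (array([-0.002 ,  0.0014,  0.0019]), array([0.09, 0.12, 0.04]))
0.309 0 in u,y frame 0.0104 0.0019
0.6 12 in u,y frame 0.0263 0.0117
0.9 25 in u,y frame 0.0392 0.0262
1.2 38 in u,y frame 0.0474 0.044
1.4 46 in u,y frame 0.0499 0.0569
0.309 (array([0.   , 0.009, 0.   ]), array([0., 0., 0.]))
0.45 (array([0.    , 0.0081, 0.0042]), array([6., 0., 0.]))
0.6 (array([-0.    ,  0.0084,  0.0047]), array([6., 0., 0.]))
0.75 (array([-0.    ,  0.0083,  0.0051]), array([ 6., -0.,  0.]))
0.9 (array([0.    , 0.008 , 0.0056]), array([ 7., -0., -0.]))
1.05 (array([-0.    ,  0.0079,  0.0059]), array([7., 0., 0.]))
1.2 (array([0.    , 0.0078, 0.0059]), array([ 6., -0.,  0.]))
1.3 (array([-0.    ,  0.0051,  0.0041]), array([ 4.,  0., -0.]))
1.4 (array([0.    , 0.005 , 0.0042]), array([ 4., -0., -0.]))
```

Call:
drive_tool(motion=[[0,0.01,0.002,0,0,0,35],[0,0.008,0.0045,6,0,0,35],[0,0.008,0.0045,6,0,0,35],[0,0.008,0.005,6,0,0,35],[0,0.008,0.0055,7,0,0,35],[0,0.008,0.006,7,0,0,35],[0,0.008,0.006,6,0,0,35],[0,0.005,0.004,4,0,0,35],[0,0.005,0.004,4,0,0,35],[0,0,0,0,0,0,35]])

```text
clock: 3.85
tool_pos: [0.5418, -0.2863, 0.1648]
orientation: [0.806, 1.049, -2.829]
wrist_force: [0.3, -0.5, 0.3]
gripper_width: 0.0297
```

```bash
python3 - <<'E'
from tgt import *
t=post(1.4)+.035*n+Rx(46)[:,1]*.009
o=readout.observe(); print(o['joint_pos'],o['wrist_force'],steps(t,Rx(46)))
c=read_camera('wrist'); save('w3.png',c)
E
```

```text
[-0.41591112  0.52826158  1.07277845 -0.36187003  1.9238119   1.5884304 ] [ 0.31347718 -0.50205678  0.30689885] (array([ 0.0005, -0.0009,  0.    ]), array([-0.03, -0.12, -0.01]))
```

View pics/w3.png

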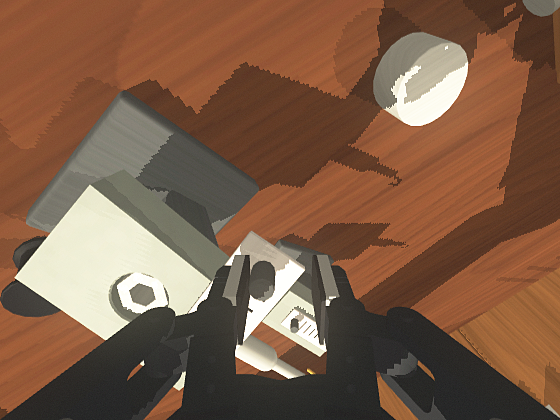

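The gauge is swung out and the socket is visible at (140,292). I'll retract and take a square view of the socket.

Call:
drive_tool(motion=[[0,-0.006,0,0,0,0,35],[-0.03,0,0,0,0,0,35],[-0.04,0,0,-5,0,0,35],[-0.02,-0.02,-0.02,-8.5,0,0,35],[0,-0.02,-0.02,-8.5,0,0,35],[0,-0.02,-0.01,-8.5,0,0,35],[0,-0.01,0,-8.5,0,0,35],[0,0,0,-7,0,0,35],[0,0,0,0,0,0,35]])

```text
clock: 4.8
tool_pos: [0.6401, -0.2149, 0.2009]
orientation: [-0.001, 1.047, -2.829]
wrist_force: [-0.2, 0.4, 0.2]
gripper_width: 0.0299
```

```bash
python3 - <<'E'
from tgt import *
print(steps(S+.125*n,Rt))
c=read_camera('wrist'); save('w4.png',c)
import pickle; pickle.dump(c,open('w4.pkl','wb'))
u0,v0=proj(c,S).astype(int); print(u0,v0)
im=c['color'][v0-45:v0+45,u0-60:u0+60]; cv2.imwrite('pics/w4c.png',cv2.resize(im,None,fx=6,fy=6,interpolation=cv2.INTER_CUBIC)[:,:,::-1])
E
```

```text
(array([-0.0006, -0.03  ,  0.0433]), array([ 0.17,  0.03, -0.08]))
242 256
```

View pics/w4.png

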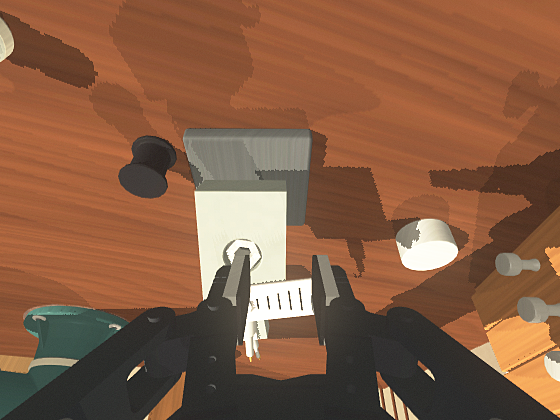

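View pics/w4c.png

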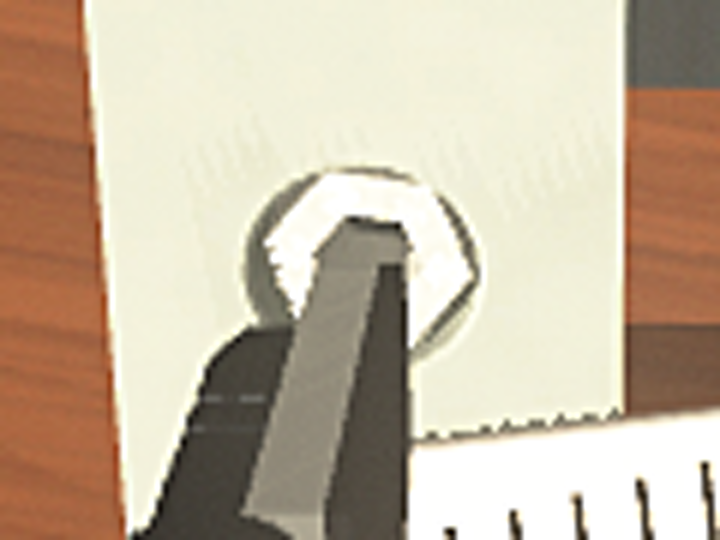

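Call:
drive_tool(motion=[[-0.005,-0.015,0.02,0,0,0,35],[-0.005,-0.015,0.02,0,0,0,35],[0,0,0.02,0,0,0,35],[0,0,0,0,0,0,35],[0,0,0,0,0,0,35]])

```text
clock: 5.35
tool_pos: [0.5859, -0.202, 0.2406]
orientation: [0.003, 1.049, -2.83]
wrist_force: [0.2, -0.2, 0.6]
gripper_width: 0.0298
```

```bash
python3 - <<'E'
from tgt import *
print(steps(S+.125*n,Rt))
c=read_camera('wrist'); save('w5.png',c)
import pickle; pickle.dump(c,open('w5.pkl','wb'))
u0,v0=proj(c,S).astype(int); print(proj(c,S))
im=c['color'][v0-30:v0+30,u0-40:u0+40]; cv2.imwrite('pics/w5c.png',cv2.resize(im,None,fx=9,fy=9,interpolation=cv2.INTER_CUBIC)[:,:,::-1])
E
```

```text
(array([ 0.01  , -0.0011, -0.0178]), array([-0.05, -0.1 , -0.07]))
[278.63471873 180.57969541]
```

View pics/w5c.png

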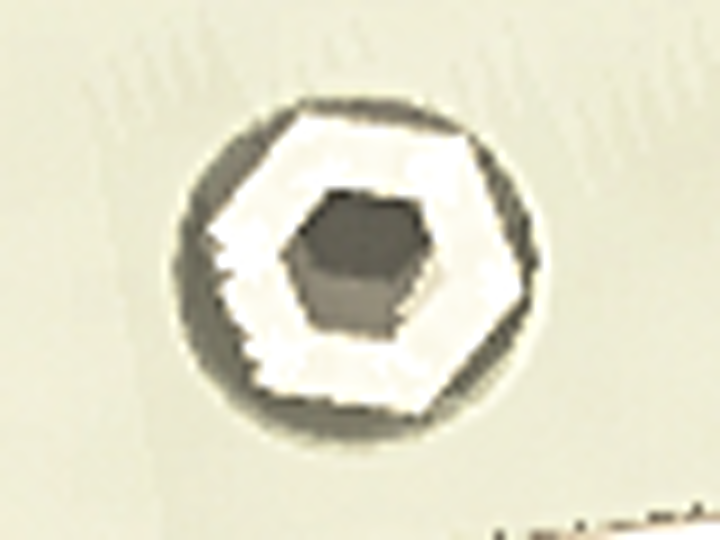

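```bash
python3 - <<'E'
from tgt import *
import pickle
c=pickle.load(open('w5.pkl','rb')); u0,v0=proj(c,S).astype(int)
def P(X,Y,off): 
    q=ray_plane(c,(X+.5)/9-.5+u0-40,(Y+.5)/9-.5+v0-30,S+off*n,n)-S; return np.array([q@y,q@u])*1000
for Z in [(175,270),(540,270),(357,97),(357,452)]: print('bore',P(*Z,0).round(2))
for nm,L in [('outer',[(305,112),(468,135),(523,290),(420,415),(258,382),(210,235)]),('inner',[(335,188),(420,200),(433,250),(392,338),(312,330),(284,255)])]:
    V=np.array([P(*z,-.004) for z in L]); ce=V.mean(0); print(nm,'centre',ce.round(2),'radius',np.linalg.norm(V-ce,axis=1).round(2))
    a=np.degrees(np.arctan2(V[:,1]-ce[1],V[:,0]-ce[0])); print((a%60).round(1))
# face left/right edges check
E
```

```text
bore [-16.9   -0.84]
bore [14.79 -0.81]
bore [ -1.04 -15.96]
bore [-1.16 15.72]
outer centre [-0.52 -0.49] radius [14.35 14.57 14.26 14.84 14.46 13.76]
[ 9.3  8.5 10.  10.4 11.1 10.6]
inner centre [-0.64 -0.7 ] radius [6.93 7.41 6.27 7.52 7.77 6.94]
[ 9.8 12.9 51.3  9.9  5.5  4.2]
```

```bash
cat >> tgt.py <<'E'
S=S-.0008*y-.0002*u; PV=S+.042*u
ky=-.253
def Rdown(a): 
    yy=np.array([np.cos(a),np.sin(a),0]); xx=np.array([0,0,-1.]); return np.stack([xx,yy,np.cross(xx,yy)],1)
E
python3 - <<'E'
from tgt import *
s,r=steps(np.array([.607,.31,.25]),Rdown(ky)); print(s,r)
R=Rdown(ky); print(R.T@(np.array([.607,.31,.25])-tcp()[0]))
E
```

```text
[-0.0972 -0.481  -0.1473] [-56.38  27.39  15.08]
[-0.0103635  -0.10776552 -0.50081366]
```

Call:
drive_tool(motion=[[-0.01,-0.03,0,-7,3.4,1.9,60],[0,-0.03,0,-7,3.4,1.9,60],[0,-0.03,-0.01,-7,3.4,1.9,60],[0,-0.03,-0.02,-7,3.4,1.9,60],[0,-0.02,-0.03,-7,3.4,1.9,60],[0,-0.01,-0.03,-7,3.4,1.9,60],[0,0,-0.04,-7,3.4,1.9,60],[0,0,-0.04,-7,3.4,1.9,60],[0,0,0,0,0,0,60]])

```text
clock: 6.3
tool_pos: [0.6041, 0.0619, 0.2213]
orientation: [-0.429, 1.568, -2.253]
wrist_force: [-0.9, -0.7, -0.0]
gripper_width: 0.0513
```

```bash
python3 - <<'E'
from tgt import *
s,r=steps(np.array([.607,.31,.25]),Rdown(ky)); print(s,r,readout.observe()['joint_pos'])
E
```

```text
[-0.0293 -0.0593 -0.2408] [-0.    0.15  0.07] [ 0.0099208   0.22483925  1.28328715 -0.00227801  1.63534898  0.26282684]
```

Call:
drive_tool(motion=[[-0.01,-0.01,-0.04,0,0,0,60],[-0.01,-0.01,-0.04,0,0,0,60],[-0.01,-0.01,-0.04,0,0,0,60],[0,-0.01,-0.04,0,0,0,60],[0,-0.01,-0.04,0,0,0,60],[0,-0.01,-0.04,0,0,0,60],[0,0,0,0,0,0,60],[0,0,0,0,0,0,60]])

```text
clock: 7.1
tool_pos: [0.607, 0.3063, 0.2501]
orientation: [-0.082, 1.563, -1.91]
wrist_force: [1.2, -0.3, 0.7]
gripper_width: 0.051
```

```bash
python3 - <<'E'
from tgt import *
s,r=steps(np.array([.607,.31,.25]),Rdown(ky)); print(s,r,readout.observe()['joint_pos'])
c=read_camera('wrist'); save('w6.png',c)
import pickle; pickle.dump(c,open('w6.pkl','wb'))
print(proj(c,[.61,.31,.104]))
E
```

```text
[ 0.0001 -0.001  -0.0035] [-0.25  0.43  0.04] [ 0.38654366  0.38762591  1.02048709 -0.0057437   1.73850366  0.64299555]
[283.76426951 191.23829997]
```

View pics/w6.png

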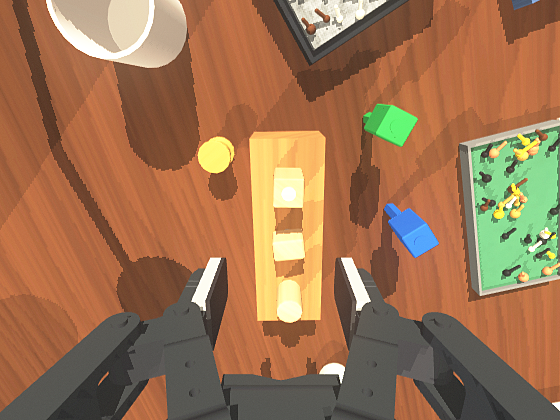

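The wrist view shows the key's square top at (289,188), the flat driver at (289,245), the awl at (289,300), and the green and blue ones off the caddy. I'll crop and measure the key's top.

```bash
python3 - <<'E'
from tgt import *
import pickle
c=pickle.load(open('w6.pkl','rb'))
im=c['color'][155:275,235:345]; cv2.imwrite('pics/w6c.png',cv2.resize(im,None,fx=5,fy=5,interpolation=cv2.INTER_CUBIC)[:,:,::-1])
P=cloud(c)
m=np.zeros(P.shape[:2],bool); m[160:220,262:315]=1
m&=(abs(P[...,2]-.104)<.006)&(c['z_map']>0)
n_,lab,st,ce=cv2.connectedComponentsWithStats(m.astype(np.uint8)); k=1+st[1:,4].argmax(); print(st[k],ce[k])
v,uu=np.nonzero(lab==k); zz=P[lab==k][:,2]; print('z',np.median(zz))
rc=cv2.minAreaRect(np.stack([uu,v],1).astype(np.float32)); B=cv2.boxPoints(rc); print(rc)
W=np.array([ray_plane(c,*b,np.array([0,0,.104]),np.array([0,0,1.])) for b in B]); print(W.round(4),W.mean(0)); print(np.linalg.norm(W[0]-W[1]),np.linalg.norm(W[1]-W[2]))
e=W[1]-W[0]; print('edge yaw',np.arctan2(e[1],e[0])); e=W[2]-W[1]; print('edge yaw',np.arctan2(e[1],e[0]))
E
```

```text
[273 176  32  32 953] [288.06190976 191.94963274]
z 0.10313094594384475
((288.5, 191.5), (31.0, 31.0), 90.0)
[[0.6048 0.3247 0.104 ]
 [0.6292 0.3183 0.104 ]
 [0.623  0.2923 0.104 ]
 [0.5978 0.299  0.104 ]] [0.6136765 0.3085837 0.104    ]
0.025225737038581473 0.02668530778766659
edge yaw -0.25731116899448203
edge yaw -1.8054595874198638
```

View pics/w6c.png

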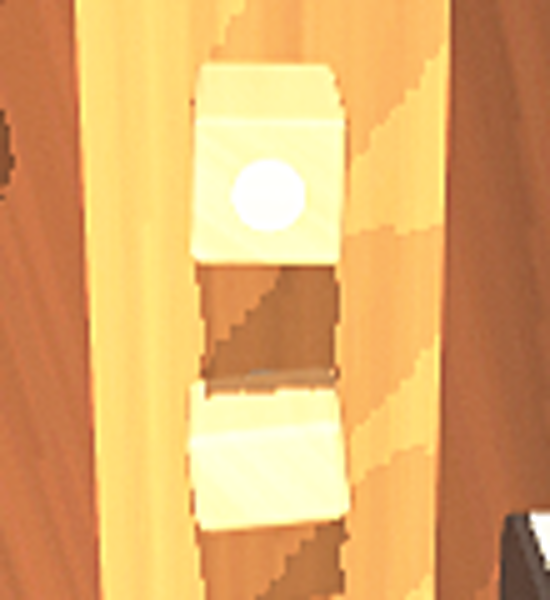

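```bash
python3 - <<'E'
from tgt import *
import pickle
c=pickle.load(open('w6.pkl','rb'))
L=[(197,117),(343,123),(343,266),(192,260)]
W=np.array([ray_plane(c,(a+.5)/5-.5+235,(b+.5)/5-.5+155,np.array([0,0,.104]),np.array([0,0,1.])) for a,b in L]); print(W.mean(0).round(4))
for i in range(4):
    e=W[(i+1)%4]-W[i]; print(np.linalg.norm(e).round(4),(np.arctan2(e[1],e[0])%(np.pi/2)-np.pi/2).round(3))
print(steps(np.array([*W.mean(0)[:2],.092]),Rdown(-.295)))
E
```

```text
[0.6133 0.3075 0.104 ]
0.0239 -0.299
0.0247 -0.235
0.0254 -0.299
0.0247 -0.298
(array([ 0.1585,  0.0053, -0.0048]), array([ 2.08,  0.41, -0.  ]))
```

Call:
drive_tool(motion=[[0.02,0.0055,-0.005,2.1,0.4,0,60],[0.04,0,0,0,0,0,60],[0.04,0,0,0,0,0,60],[0.02,0,0,0,0,0,60],[0,0,0,0,0,0,60],[0,0,0,0,0,0,60]])

```text
clock: 7.75
tool_pos: [0.6143, 0.308, 0.1323]
orientation: [2.501, 1.569, 0.633]
wrist_force: [0.1, -0.1, 1.6]
gripper_width: 0.0512
```

```bash
python3 - <<'E'
from tgt import *
print(steps(np.array([.6135,.3078,.092]),Rdown(-.295)),readout.observe()['wrist_force'])
c=read_camera('wrist'); save('w7.png',c)
E
```

```text
(array([ 0.0403, -0.0008,  0.0005]), array([-0.09, -0.1 , -0.08])) [ 0.11568632 -0.14323064  1.5826074 ]
```

View pics/w7.png

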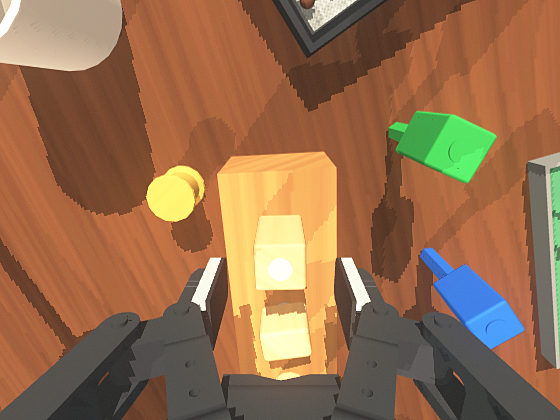

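The key's top at (280,265) is centred between the pads, so I'll descend and close.

Call:
drive_tool(motion=[[0.02,-0.0008,0,0,0,0,60],[0.015,0,0,0,0,0,60],[0.005,0,0,0,0,0,60],[0,0,0,0,0,0,60],[0,0,0,0,0,0,20],[0,0,0,0,0,0,20],[0,0,0,0,0,0,20],[0,0,0,0,0,0,20],[0,0,0,0,0,0,20]], squeeze=60)

```text
clock: 8.7
tool_pos: [0.6137, 0.31, 0.0932]
orientation: [2.442, 1.566, 0.577]
wrist_force: [0.1, -0.2, 3.2]
gripper_width: 0.0252
```

```bash
python3 - <<'E'
from tgt import *
o=readout.observe();print(o['wrist_force'],o['ft_torque'],o['gripper_width'],o['joint_pos'],o['tool_pos'])
E
```

```text
[ 0.0537584  -0.23777397  3.23011269] [ 0.05016471 -0.06352416  0.01966612] 0.02520321066043379 [3.84906505e-01 4.62146951e-01 1.23215861e+00 9.32909270e-04
 1.44253141e+00 6.79199719e-01] [0.61371854 0.3099929  0.0931962 ]
```

```bash
python3 - <<'E'
from tgt import *
p,R=tcp(); p2=p+[0,0,.16]
for r in (-80,-20,40):
    s,rv=steps(S+.12*n,Rx(r),p2,R); print(r,s,rv,np.linalg.norm(rv))
R2=Rx(-20); print('trans in final frame',(R2.T@(S+.12*n-p2)).round(4), 'world',S+.12*n,p2)
E
```

```text
-80 [0.0331 0.1275 0.492 ] [-24.01 -11.64 -28.19] 38.815535549570875
-20 [0.0331 0.1275 0.492 ] [ 34.57 -24.37 -18.74] 46.26196493881339
40 [0.0331 0.1275 0.492 ] [ 92.96 -33.69  -4.47] 98.97756614506137
trans in final frame [0.1171 0.4028 0.2889] world [ 0.5930687  -0.19770502  0.21862305] [0.61371854 0.3099929  0.2531962 ]
```

Call:
drive_tool(motion=[[-0.01,0,0,0,0,0,20],[-0.02,0,0,0,0,0,20],[-0.03,0,0,0,0,0,20],[-0.04,0,0,0,0,0,20],[-0.04,0,0,0,0,0,20],[-0.02,0,0,0,0,0,20],[0,0,0,0,0,0,20]])

```text
clock: 9.4
tool_pos: [0.6138, 0.3099, 0.2571]
orientation: [2.34, 1.56, 0.475]
wrist_force: [0.3, 0.2, -1.6]
gripper_width: 0.0252
```

Call:
drive_tool(motion=[[0,0.005,0.02,0,0,0,20],[0,0.01,0.04,0,0,0,20],[0,0.012,0.045,0,0,0,20],[0,0.012,0.045,0,0,0,20],[0,0.012,0.045,0,0,0,20],[0,0.012,0.045,0,0,0,20],[0,0.012,0.045,0,0,0,20],[0,0.012,0.045,0,0,0,20],[0,0.012,0.04,0,0,0,20],[0,0.01,0.04,0,0,0,20]])

```text
clock: 10.4
tool_pos: [0.5967, -0.1161, 0.248]
orientation: [-2.06, 1.566, 2.357]
wrist_force: [0.6, -0.8, -2.1]
gripper_width: 0.0252
```

Call:
drive_tool(motion=[[0,0.01,0.03,5.8,-4.1,-3.1,20],[0,0.005,0.01,5.8,-4.1,-3.1,20],[0,0,0,5.8,-4.1,-3.1,20],[0,0,0,5.8,-4.1,-3.1,20],[0,0,0,5.8,-4.1,-3.1,20],[0,0,0,5.6,-3.8,-3.2,20],[0,0,0,0,0,0,20],[0,0,0,0,0,0,20]])

```text
clock: 11.2
tool_pos: [0.5995, -0.1572, 0.2487]
orientation: [-0.354, 1.045, -2.836]
wrist_force: [0.4, -0.8, -0.6]
gripper_width: 0.0254
```

```bash
python3 - <<'E'
from tgt import *
o=readout.observe();print(o['joint_pos'],o['gripper_width'])
print(steps(S+.11*n,Rx(-20)))
E
```

```text
[-0.2248099   0.56407911  0.85516191 -0.31147839  2.16365255  0.56873573] 0.025431044959422063
(array([0.0452, 0.0342, 0.0134]), array([0.13, 0.1 , 0.15]))
```

Call:
drive_tool(motion=[[0,0.017,0.0065,0.1,0.1,0.1,20],[0.02,0.017,0.0065,0,0,0,20],[0.02,0,0,0,0,0,20],[0.005,0,0,0,0,0,20],[0,0,0,0,0,0,20],[0,0,0,0,0,0,20]])

```text
clock: 11.8
tool_pos: [0.5892, -0.1993, 0.2144]
orientation: [-0.342, 1.052, -2.828]
wrist_force: [0.3, 0.0, -1.2]
gripper_width: 0.0256
```

```bash
python3 - <<'E'
from tgt import *
print(steps(S+.11*n,Rx(-20)))
c=read_camera('wrist'); save('w8.png',c)
p,R=tcp(); print('tip',proj(c,p+.0832*R[:,0]),'S',proj(c,S))
c=read_camera('side'); save('s8.png',c); cv2.imwrite('pics/s8c.png',cv2.resize(c['color'][100:220,270:400],None,fx=5,fy=5,interpolation=cv2.INTER_CUBIC)[:,:,::-1])
E
```

```text
(array([ 0.0042,  0.0002, -0.0015]), array([-0.21, -0.2 , -0.2 ]))
tip [280.31639106 225.97400412] S [280.10612965 209.04045125]
```

View pics/w8.png

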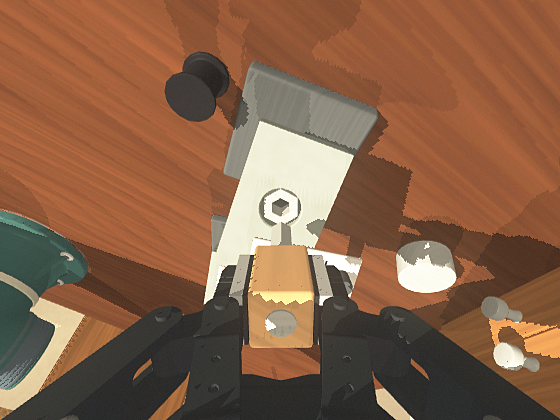

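View pics/s8c.png

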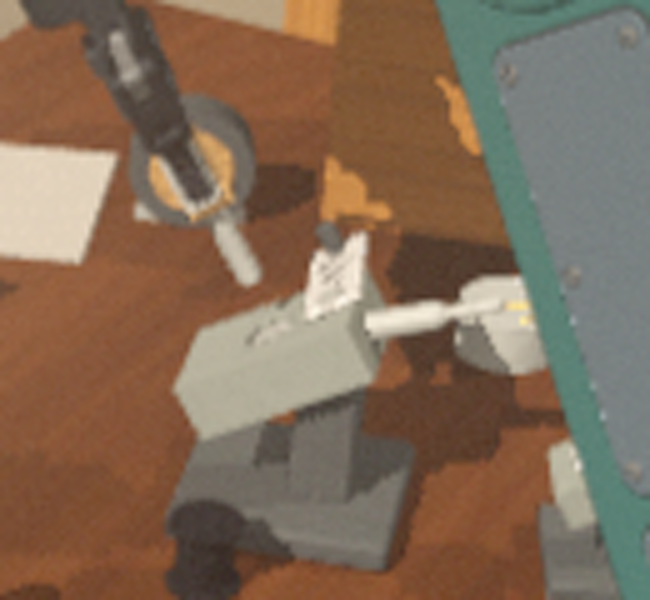

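```bash
python3 - <<'E'
from tgt import *
im=cv2.imread('pics/w8.png'); cv2.imwrite('pics/w8c.png',cv2.resize(im[180:270,230:330],None,fx=7,fy=6.5,interpolation=cv2.INTER_CUBIC))
E
```

```text
(no output)
```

View pics/w8c.png

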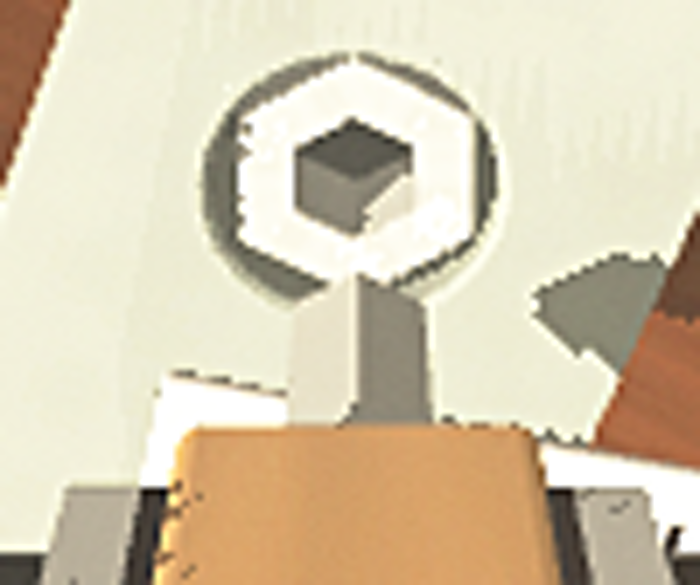

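The socket flats at (280,205) line up with the key's side flats at (281,230), so the angle matches. The shaft looks about 2 mm off along tool z, consistent with the grasp offset. I'll quantify it.

```bash
python3 - <<'E'
from tgt import *
c=read_camera('wrist'); p,R=tcp()
for z in (0,.001,.002,.003): print(z,'tip front vertex',proj(c,p+R@[.0832,.0005,z-.0055]).round(1),'3mm up',proj(c,p+R@[.0802,.0005,z-.0069]).round(1))
q=ray_plane(c,280.2,207.9,S,n); print('bore centre in tool y,z',(R.T@(q-p)).round(4),'S',(R.T@(S-p)).round(4))
M=S-.004*n
print('mouth centre px',proj(c,M), 'inner hex centre obs', 353/7+230-.4, 178/6.5+180-.4)
E
```

```text
0 tip front vertex [281.  217.9] 3mm up [281.  217.5]
0.001 tip front vertex [281.  219.4] 3mm up [281. 219.]
0.002 tip front vertex [281.  220.8] 3mm up [281.  220.4]
0.003 tip front vertex [281.  222.2] 3mm up [281.  221.9]
bore centre in tool y,z [ 1.143e-01 -1.000e-04 -1.800e-03] S [ 1.143e-01 -1.000e-04 -5.000e-04]
mouth centre px [280.10188823 207.79862783] inner hex centre obs 280.02857142857147 206.98461538461538
```

Call:
drive_tool(motion=[[0,-0.0005,-0.0035,0,0,0,20],[0.015,0,0,0,0,0,20],[0.013,0,0,0,0,0,20],[0,0,0,0,0,0,20],[0,0,0,0,0,0,20]])

```text
clock: 12.45
tool_pos: [0.5779, -0.2006, 0.1871]
orientation: [-0.345, 1.049, -2.83]
wrist_force: [-0.1, 0.6, -1.5]
gripper_width: 0.0253
```

```bash
python3 - <<'E'
from tgt import *
p,R=tcp(); print(steps(S+.0572*n-R@[0,.0005,.0025],Rx(-20)))
c=read_camera('wrist'); im=c['color'][...,::-1]; cv2.imwrite('pics/w9c.png',cv2.resize(im[190:280,230:330],None,fx=7,fy=6.5,interpolation=cv2.INTER_CUBIC))
print(proj(c,S),proj(c,S-.004*n))
E
```

```text
(array([0.0278, 0.0003, 0.0006]), array([-0.16, -0.1 , -0.09]))
[281.45086588 229.5968954 ] [281.42790094 227.3155018 ]
```

View pics/w9c.png

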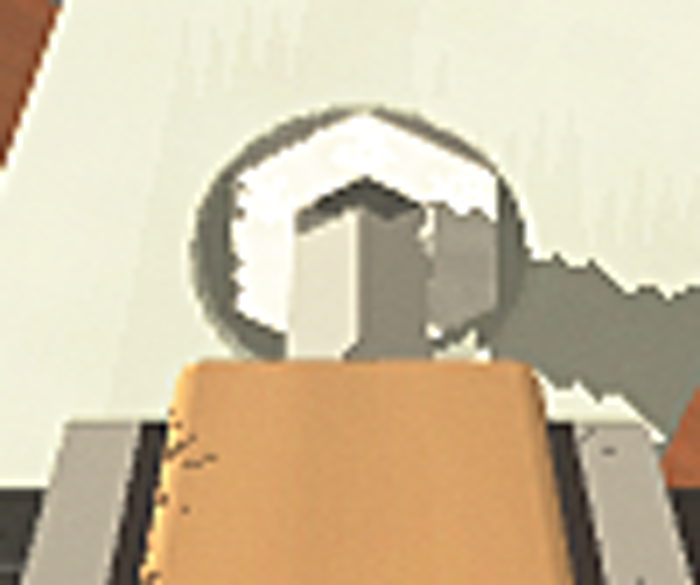

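Call:
drive_tool(motion=[[0.002,0.0005,0,0,0,0,20],[0.002,0,0,0,0,0,20],[0.002,0,0,0,0,0,20],[0.002,0,0,0,0,0,20],[0,0,0,0,0,0,20]])

```text
clock: 13.0
tool_pos: [0.5739, -0.2025, 0.1796]
orientation: [-0.345, 1.049, -2.831]
wrist_force: [-0.4, -0.4, -0.9]
gripper_width: 0.0254
```

```bash
cat > st.py <<'E'
from tgt import *
p,R=tcp(); o=readout.observe(); print('to seat',steps(S+.0572*n-R@[0,.0005,.0025],Rx(-20)),'F tool',(R.T@o['wrist_force']).round(2),'T tool',(R.T@o['ft_torque']).round(3),o['gripper_width'].round(4),'q6',o['joint_pos'][5].round(3))
E
python3 st.py
```

```text
Traceback (most recent call last):
  File "st.py", line 2, in <module>
    p,R=tcp(); o=readout.observe(); print('to seat',steps(S+.0572*n-R@[0,.0005,.0025],Rx(-20)),'F tool',(R.T@o['wrist_force']).round(2),'T tool',(R.T@o['ft_torque']).round(3),o['gripper_width'].round(4),'q6',o['joint_pos'][5].round(3))
                                                                                                                                                                               ^^^^^^^^^^^^^^^^^^^^^^^^
AttributeError: 'float' object has no attribute 'round'
```

No contact force so far. Continuing down.

Call:
drive_tool(motion=[[0.003,0,0,0,0,0,20],[0.003,0,0,0,0,0,20],[0.002,0,0,0,0,0,20],[0,0,0,0,0,0,20]])

```text
clock: 13.4
tool_pos: [0.5701, -0.2037, 0.1726]
orientation: [-0.346, 1.049, -2.831]
wrist_force: [-0.0, -0.7, -1.0]
gripper_width: 0.0256
```

```bash
sed -i "s/o\['gripper_width'\].round(4)/o['gripper_width']/" st.py; python3 st.py
```

```text
to seat (array([ 0.011 , -0.0002,  0.0003]), array([-0.17, -0.07, -0.04])) F tool [ 1.01  0.77 -0.05] T tool [-0.001  0.319  0.141] 0.025607400832572152 q6 0.554
```

Call:
drive_tool(motion=[[0.003,0,0,0,0,0,20],[0.003,0,0,0,0,0,20],[0.003,0,0,0,0,0,20],[0.001,0,0,0,0,0,20],[0,0,0,0,0,0,20]])

```text
clock: 13.9
tool_pos: [0.5655, -0.2053, 0.1641]
orientation: [-0.345, 1.049, -2.831]
wrist_force: [-0.3, -0.7, -2.1]
gripper_width: 0.0252
```

```bash
python3 st.py
```

```text
to seat (array([ 0.0013, -0.0002,  0.0003]), array([-0.17, -0.09, -0.06])) F tool [ 2.06  0.76 -0.35] T tool [-0.074  0.39   0.126] 0.025245676586711535 q6 0.557
```

Call:
drive_tool(motion=[[0.001,0,0,0,0,0,20],[0.001,0,0,0,0,0,20],[0,0,0,0,0,0,20]])

```text
clock: 14.2
tool_pos: [0.5651, -0.2055, 0.1633]
orientation: [-0.343, 1.051, -2.829]
wrist_force: [1.6, 0.8, 1.1]
gripper_width: 0.0259
```

```bash
python3 st.py
```

```text
to seat (array([ 0.0004, -0.0003,  0.0002]), array([-0.19, -0.16, -0.15])) F tool [-1.82  0.1  -1.  ] T tool [-0.029  0.367  0.02 ] 0.02591839735779797 q6 0.558
```

Seated: contact at the floor exactly at the predicted depth. Starting the first quarter turn.

Call:
drive_tool(motion=[[0,0.0002,0,4,0,0,20],[0,0.0004,0,8,0,0,20],[0,0.0004,0,8,0,0,20],[0,0.0004,0,8,0,0,20],[0,0,0,0,0,0,20]])

```text
clock: 14.7
tool_pos: [0.5654, -0.2066, 0.1633]
orientation: [0.144, 1.05, -2.83]
wrist_force: [0.2, 2.0, 2.3]
gripper_width: 0.0255
```

```bash
python3 st.py
```

```text
to seat (array([ 0.0004, -0.0002, -0.    ]), array([-28.18,  -0.15,  -0.07])) F tool [-2.42 -1.8   0.72] T tool [ 0.046  0.084 -0.334] 0.025453849416874792 q6 1.044
```

Call:
drive_tool(motion=[[0,0.0004,0,8,0,0,20],[0,0.0004,0,8,0,0,20],[0,0.0004,0,8,0,0,20],[0,0.0004,0,8,0,0,20],[0,0.0004,0,8,0,0,20],[0,0.0004,0,8,0,0,20],[0,0.0004,0,8,0,0,20],[0,0.0003,0,6,0,0,20],[0,0,0,0,0,0,20]])

```text
clock: 15.6
tool_pos: [0.5648, -0.209, 0.1641]
orientation: [1.223, 1.05, -2.831]
wrist_force: [1.0, 2.9, 2.8]
gripper_width: 0.0248
```

```bash
python3 st.py; python3 - <<'E'
from h import *
c=read_camera('wrist'); save('w10.png',c)
E
```

```text
to seat (array([ 0.0004, -0.0003, -0.0001]), array([-8.999e+01, -2.000e-01,  5.000e-02])) F tool [-3.38 -1.03  2.21] T tool [ 0.03  -0.424 -0.345] 0.024809201110657788 q6 2.119
```

View pics/w10.png

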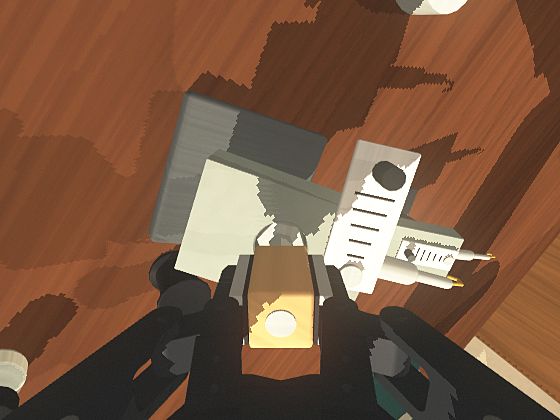

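The handle at (280,300) turned with the hand, so the screw is about a quarter turn on. Now I'll let go, swing the hand back and take a fresh hold.

Call:
drive_tool(motion=[[0,0,0,0,0,0,60],[0,0,0,0,0,0,60],[0,0,0,0,0,0,60],[0,0,0.0025,0,0,0,60],[0,0,0,-8,0,0,60],[0,0,0,-8,0,0,60],[0,0,0,-8,0,0,60],[0,0,0,-8,0,0,60]])

```text
clock: 16.45
tool_pos: [0.5631, -0.2075, 0.1637]
orientation: [0.661, 1.049, -2.83]
wrist_force: [0.4, 0.3, -0.7]
gripper_width: 0.051
```

```bash
python3 st.py; python3 - <<'E'
from h import *
c=read_camera('wrist'); save('w11.png',c)
E
```

```text
to seat (array([-0.0006, -0.0006, -0.0023]), array([-5.782e+01, -1.200e-01, -3.000e-02])) F tool [ 0.35 -0.63 -0.49] T tool [-0.038  0.191 -0.143] 0.05099927874557282 q6 1.56
```

View pics/w11.png

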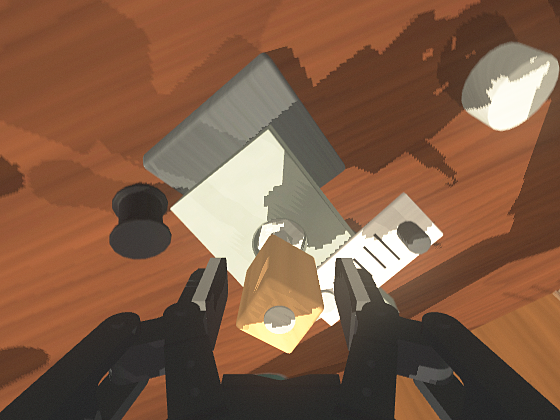

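The key stays seated, with its handle at (280,300). Continuing the swing back, then closing.

Call:
drive_tool(motion=[[0,0,0,-8.5,0,0,60],[0,0,0,-8.5,0,0,60],[0,0,0,-8.5,0,0,60],[0,0,0,-8.5,0,0,60],[0,0,0,-8.5,0,0,60],[0,0,0,-8.5,0,0,60],[0,0,0,-7,0,0,60],[0,0,0,0,0,0,60],[0,0,0,0,0,0,60]])

```text
clock: 17.4
tool_pos: [0.5632, -0.2075, 0.1637]
orientation: [-0.341, 1.049, -2.83]
wrist_force: [0.5, 1.1, 0.4]
gripper_width: 0.051
```

```bash
python3 st.py; python3 - <<'E'
from h import *
c=read_camera('wrist'); save('w12.png',c)
E
```

```text
to seat (array([-0.0005, -0.0008, -0.0024]), array([-0.38, -0.1 , -0.08])) F tool [-0.69 -0.66 -0.75] T tool [-0.009  0.225  0.078] 0.050987454447872095 q6 0.558
```

View pics/w12.png

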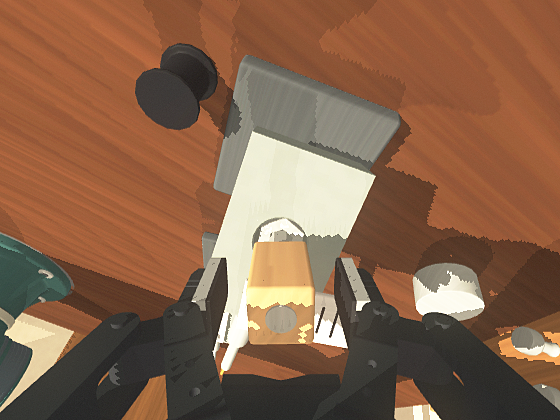

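The handle at (280,290) is square to the pads. Closing, then the second quarter turn.

Call:
drive_tool(motion=[[0,0,0,0,0,0,20],[0,0,0,0,0,0,20],[0,0,0,0,0,0,20],[0,0,0,0,0,0,20],[0,0,0,0,0,0,20],[0,0,0,4,0,0,20],[0,0,0,8,0,0,20],[0,0,0,8,0,0,20],[0,0,0,8,0,0,20],[0,0,0,8,0,0,20]])

```text
clock: 18.45
tool_pos: [0.5631, -0.2074, 0.1639]
orientation: [0.289, 1.049, -2.831]
wrist_force: [-0.4, 0.1, 1.6]
gripper_width: 0.0254
```

```bash
python3 st.py
```

```text
to seat (array([-0.0003, -0.0006, -0.0024]), array([-36.5 ,  -0.12,  -0.04])) F tool [-1.19  0.08  1.12] T tool [-0.111  0.052 -0.224] 0.025366665999766752 q6 1.188
```

Call:
drive_tool(motion=[[0,0,0,8,0,0,20],[0,0,0,8,0,0,20],[0,0,0,8,0,0,20],[0,0,0,8,0,0,20],[0,0,0,8,0,0,20],[0,0,0,8,0,0,20],[0,0,0,6,0,0,20],[0,0,0,0,0,0,20]])

```text
clock: 19.25
tool_pos: [0.5631, -0.2073, 0.164]
orientation: [1.225, 1.049, -2.831]
wrist_force: [0.0, 1.3, 2.1]
gripper_width: 0.0253
```

```bash
python3 st.py
```

```text
to seat (array([-0.0003, -0.0005, -0.0025]), array([-9.017e+01, -1.200e-01,  2.000e-02])) F tool [-2.03  0.21  1.37] T tool [-0.007 -0.323 -0.108] 0.02526732898553852 q6 2.125
```

Call:
drive_tool(motion=[[0,0,0,0,0,0,60],[0,0,0,0,0,0,60],[0,0,0,0,0,0,60],[0,0,0,-8.5,0,0,60],[0,0,0,-8.5,0,0,60],[0,0,0,-8.5,0,0,60],[0,0,0,-8.5,0,0,60],[0,0,0,-8.5,0,0,60],[0,0,0,-8.5,0,0,60],[0,0,0,-8.5,0,0,60]])

```text
clock: 20.25
tool_pos: [0.5633, -0.2077, 0.1637]
orientation: [0.181, 1.05, -2.83]
wrist_force: [0.4, -1.0, 0.3]
gripper_width: 0.0515
```

Call:
drive_tool(motion=[[0,0,0,-8.5,0,0,60],[0,0,0,-8.5,0,0,60],[0,0,0,-8.5,0,0,60],[0,0,0,-5,0,0,60],[0,0,0,0,0,0,60],[0,0,0,0,0,0,60]])

```text
clock: 20.85
tool_pos: [0.5633, -0.2076, 0.1637]
orientation: [-0.343, 1.049, -2.83]
wrist_force: [-0.7, -0.2, 1.2]
gripper_width: 0.0512
```

```bash
python3 st.py; python3 - <<'E'
from h import *
c=read_camera('wrist'); save('w13.png',c)
E
```

```text
to seat (array([-0.0005, -0.0009, -0.0024]), array([-0.27, -0.1 , -0.09])) F tool [-0.68 -0.42  1.1 ] T tool [0.002 0.121 0.108] 0.051157815332950385 q6 0.556
```

View pics/w13.png

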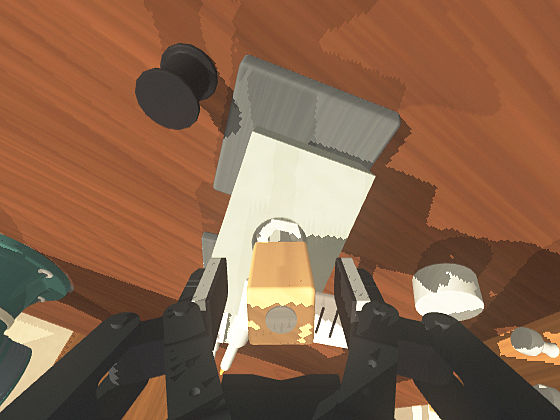

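The handle is square to the pads again at (280,290). Third hold: turn slowly and watch the torque.

Call:
drive_tool(motion=[[0,0,0,0,0,0,20],[0,0,0,0,0,0,20],[0,0,0,0,0,0,20],[0,0,0,0,0,0,20],[0,0,0,0,0,0,20],[0,0,0,3,0,0,20],[0,0,0,3,0,0,20],[0,0,0,3,0,0,20]])

```text
clock: 21.7
tool_pos: [0.5632, -0.2074, 0.1639]
orientation: [-0.185, 1.049, -2.83]
wrist_force: [0.4, 0.9, 1.1]
gripper_width: 0.0256
```

```bash
python3 st.py
```

```text
to seat (array([-0.0003, -0.0007, -0.0024]), array([-9.29, -0.11, -0.08])) F tool [-1.32 -0.76 -0.15] T tool [-0.093  0.184 -0.122] 0.025617452861877082 q6 0.713
```

Call:
drive_tool(motion=[[0,0,0,3,0,0,20],[0,0,0,3,0,0,20],[0,0,0,2,0,0,20]])

```text
clock: 22.0
tool_pos: [0.5632, -0.2075, 0.1639]
orientation: [-0.046, 1.049, -2.83]
wrist_force: [0.7, 0.5, 1.8]
gripper_width: 0.0254
```

```bash
python3 st.py
```

```text
to seat (array([-0.0003, -0.0007, -0.0024]), array([-17.27,  -0.11,  -0.07])) F tool [-2.   -0.32  0.2 ] T tool [-0.044  0.118 -0.133] 0.02538221485372684 q6 0.852
```

Call:
drive_tool(motion=[[0,0,0,3,0,0,20],[0,0,0,3,0,0,20]])

```text
clock: 22.2
tool_pos: [0.5632, -0.2074, 0.1639]
orientation: [0.059, 1.049, -2.83]
wrist_force: [1.4, 0.4, 1.6]
gripper_width: 0.0254
```

```bash
python3 st.py
```

```text
to seat (array([-0.0003, -0.0007, -0.0024]), array([-23.3 ,  -0.12,  -0.06])) F tool [-2.07  0.01 -0.48] T tool [-0.104  0.116 -0.161] 0.02538908484016942 q6 0.957
```

Call:
drive_tool(motion=[[0,0,0,3,0,0,20],[0,0,0,3,0,0,20]])

```text
clock: 22.4
tool_pos: [0.5632, -0.2075, 0.164]
orientation: [0.164, 1.049, -2.83]
wrist_force: [-1.3, 0.3, 1.3]
gripper_width: 0.0253
```

```bash
python3 st.py
```

```text
to seat (array([-0.0003, -0.0007, -0.0024]), array([-29.3 ,  -0.12,  -0.06])) F tool [-0.53 -0.43  1.72] T tool [-0.11   0.11  -0.166] 0.025254575040255942 q6 1.062
```

Call:
drive_tool(motion=[[0,0,0,3,0,0,20],[0,0,0,2,0,0,20]])

```text
clock: 22.6
tool_pos: [0.5631, -0.2075, 0.1639]
orientation: [0.25, 1.049, -2.831]
wrist_force: [-0.4, 0.5, 0.5]
gripper_width: 0.0256
```

```bash
python3 st.py
```

```text
to seat (array([-0.0003, -0.0006, -0.0024]), array([-34.27,  -0.12,  -0.05])) F tool [-0.36 -0.49  0.62] T tool [-0.059  0.08  -0.158] 0.02562193638645799 q6 1.149
```

Call:
drive_tool(motion=[[0,0,0,3,0,0,20],[0,0,0,2,0,0,20]])

```text
clock: 22.8
tool_pos: [0.5631, -0.2074, 0.164]
orientation: [0.337, 1.049, -2.831]
wrist_force: [-0.4, 0.6, 2.3]
gripper_width: 0.025
```

```bash
python3 st.py
```

```text
to seat (array([-0.0003, -0.0006, -0.0024]), array([-39.26,  -0.12,  -0.04])) F tool [-1.85 -0.23  1.5 ] T tool [-0.202  0.045 -0.189] 0.025043734378333248 q6 1.236
```

Call:
drive_tool(motion=[[0,0,0,2,0,0,20],[0,0,0,1,0,0,20]])

```text
clock: 23.0
tool_pos: [0.5631, -0.2074, 0.164]
orientation: [0.389, 1.049, -2.831]
wrist_force: [-0.9, 1.3, 1.8]
gripper_width: 0.0254
```

```bash
python3 st.py;  python3 - <<'E'
from h import *
c=read_camera('wrist'); save('w14.png',c)
E
python3 st.py
```

```text
to seat (array([-0.0003, -0.0006, -0.0024]), array([-4.221e+01, -1.200e-01, -4.000e-02])) F tool [-1.35 -0.92  1.82] T tool [-0.207  0.014 -0.154] 0.025434452786679423 q6 1.287
to seat (array([-0.0003, -0.0006, -0.0024]), array([-4.222e+01, -1.200e-01, -4.000e-02])) F tool [-1.34 -0.44  1.59] T tool [-0.176 -0.054 -0.116] 0.025362127352128845 q6 1.288
```

View pics/w14.png

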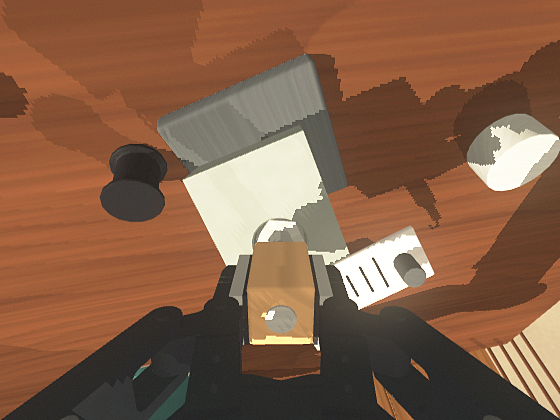

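Torque is now up at about 0.2 N·m, against roughly 0.08 while turning, which suggests the stop. I'll confirm with a firmer grip.

Call:
drive_tool(motion=[[0,0,0,0,0,0,20],[0,0,0,2,0,0,20],[0,0,0,2,0,0,20]], squeeze=90)

```text
clock: 23.35
tool_pos: [0.5632, -0.2074, 0.164]
orientation: [0.459, 1.049, -2.831]
wrist_force: [-0.5, 0.6, 3.0]
gripper_width: 0.0253
```

```bash
python3 st.py
```

```text
to seat (array([-0.0002, -0.0006, -0.0024]), array([-4.622e+01, -1.300e-01, -3.000e-02])) F tool [-2.44  0.08  1.89] T tool [-0.228 -0.107 -0.217] 0.025331967468479908 q6 1.358
```

Call:
drive_tool(motion=[[0,0,0,2,0,0,20],[0,0,0,2,0,0,20]])

```text
clock: 23.55
tool_pos: [0.5631, -0.2074, 0.164]
orientation: [0.529, 1.049, -2.831]
wrist_force: [-0.7, 0.8, 2.7]
gripper_width: 0.0251
```

```bash
python3 st.py
```

```text
to seat (array([-0.0002, -0.0006, -0.0024]), array([-5.023e+01, -1.200e-01, -3.000e-02])) F tool [-2.1   0.01  2.01] T tool [-0.155 -0.185 -0.109] 0.025129522940716374 q6 1.427
```

```bash
python3 - <<'E'
from h import *
c=read_camera('wrist'); cv2.imwrite('pics/w15c.png',cv2.resize(c['color'][200:360,200:360],None,fx=3.7,fy=3.7,interpolation=cv2.INTER_CUBIC)[:,:,::-1])
E
```

```text
(no output)
```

View pics/w15c.png

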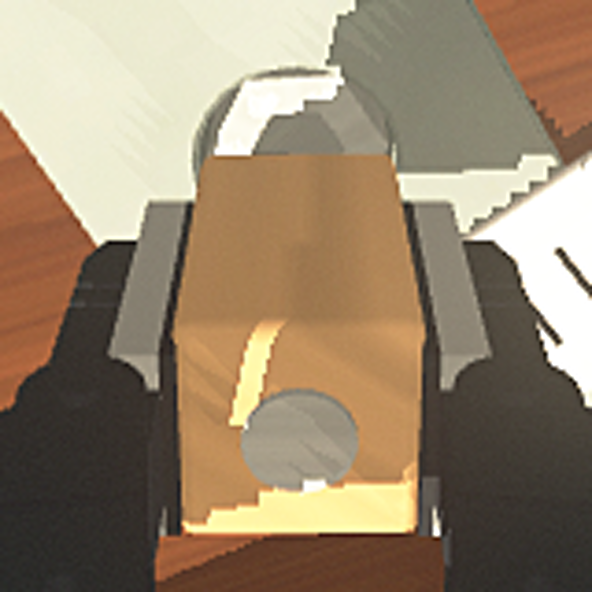

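```bash
python3 - <<'E'
from tgt import *
import pickle
c=read_camera('wrist')
cv2.imwrite('pics/w16c.png',cv2.resize(c['color'][210:250,245:315],None,fx=10,fy=10,interpolation=cv2.INTER_CUBIC)[:,:,::-1])
im=cv2.imread('pics/w13.png'); cv2.imwrite('pics/w13c.png',cv2.resize(im[210:250,245:315],None,fx=10,fy=10,interpolation=cv2.INTER_CUBIC))
pickle.dump(c,open('w16.pkl','wb'))
E
```

```text
(no output)
```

View pics/w16c.png

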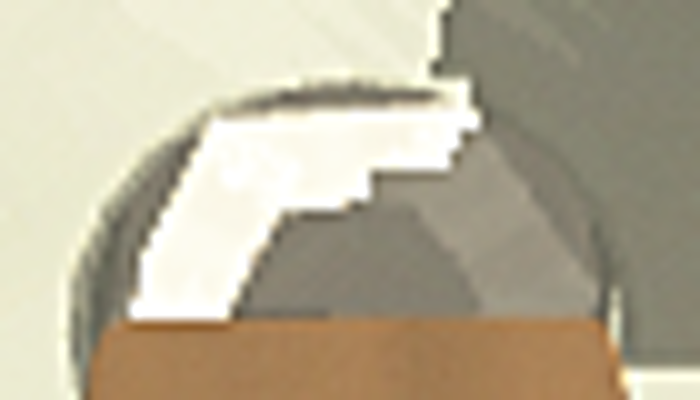

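View pics/w13c.png

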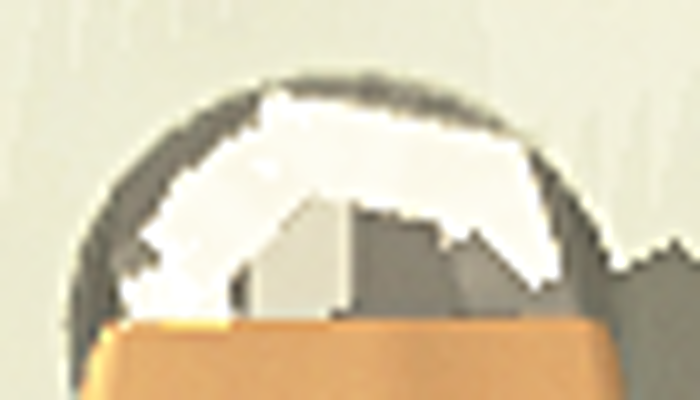

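The stop is reached. The socket head (vertices (266,222) and (293,221)) has turned about 200° in all, and the key is now twisted against the socket by its play. I'll back the key off about 30° to centre it in the socket slack without loosening the screw.

Call:
drive_tool(motion=[[0,0,0,-6,0,0,20],[0,0,0,-6,0,0,20],[0,0,0,-6,0,0,20],[0,0,0,-5,0,0,20],[0,0,0,0,0,0,20],[0,0,0,0,0,0,20]], squeeze=60)

```text
clock: 24.25
tool_pos: [0.5632, -0.2074, 0.164]
orientation: [0.128, 1.05, -2.83]
wrist_force: [-0.7, 2.0, 2.6]
gripper_width: 0.025
```

```bash
python3 st.py; python3 - <<'E'
from tgt import *
c=read_camera('wrist')
cv2.imwrite('pics/w17c.png',cv2.resize(c['color'][210:250,245:315],None,fx=10,fy=10,interpolation=cv2.INTER_CUBIC)[:,:,::-1])
E
```

```text
to seat (array([-0.0002, -0.0007, -0.0023]), array([-27.25,  -0.13,  -0.06])) F tool [-2.19 -1.93  1.56] T tool [-0.036 -0.039 -0.272] 0.024970656300658246 q6 1.026
```

View pics/w17c.png

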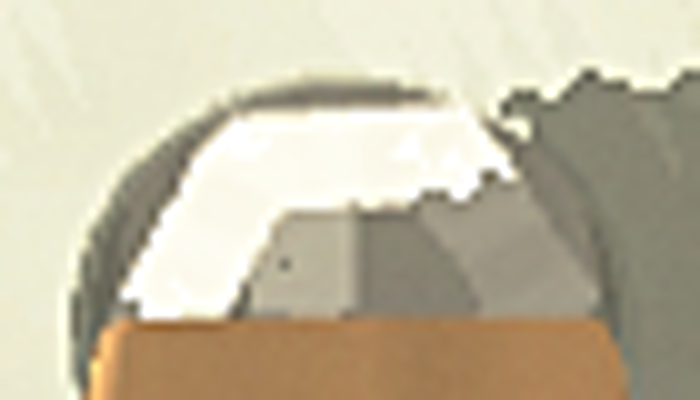

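The screw head followed the key back: its vertices are still at (268,221) and (292,221) in the hand's frame, so the key is wedged in the socket by friction. So I'll turn back to the stop and then pull the key straight out along the axis, with no back-turn.

Call:
drive_tool(motion=[[0,0,0,6,0,0,20],[0,0,0,6,0,0,20],[0,0,0,5,0,0,20],[0,0,0,3,0,0,20],[0,0,0,0,0,0,20]])

```text
clock: 24.8
tool_pos: [0.5632, -0.2075, 0.164]
orientation: [0.476, 1.049, -2.83]
wrist_force: [-0.5, 1.7, 3.1]
gripper_width: 0.0247
```

```bash
python3 st.py; python3 - <<'E'
from tgt import *
c=read_camera('wrist')
cv2.imwrite('pics/w18c.png',cv2.resize(c['color'][210:250,245:315],None,fx=10,fy=10,interpolation=cv2.INTER_CUBIC)[:,:,::-1])
E
```

```text
to seat (array([-0.0002, -0.0006, -0.0023]), array([-4.722e+01, -1.300e-01, -4.000e-02])) F tool [-2.66 -0.86  2.15] T tool [-0.007 -0.244 -0.231] 0.024726043905008877 q6 1.375
```

View pics/w18c.png

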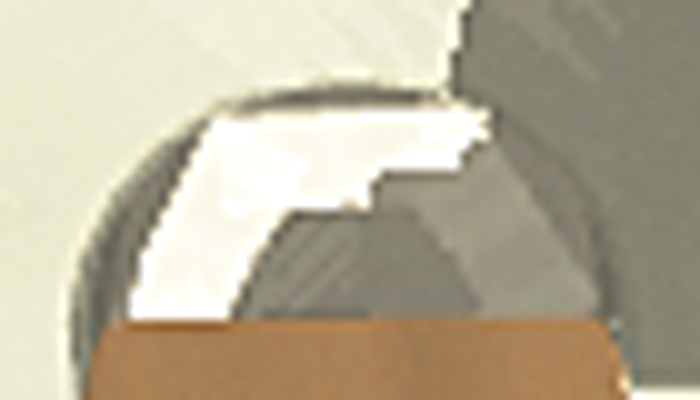

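Call:
drive_tool(motion=[[0,0,0,2,0,0,20],[0,0,0,2,0,0,20]])

```text
clock: 25.05
tool_pos: [0.5632, -0.2075, 0.164]
orientation: [0.546, 1.049, -2.831]
wrist_force: [-1.1, 1.0, 3.3]
gripper_width: 0.0249
```

```bash
python3 st.py
```

```text
to seat (array([-0.0002, -0.0006, -0.0023]), array([-5.12e+01, -1.30e-01, -3.00e-02])) F tool [-2.5   0.08  2.61] T tool [-0.162 -0.32  -0.149] 0.024888820244453796 q6 1.444
```

Call:
drive_tool(motion=[[0,0,0,2,0,0,20],[0,0,0,1,0,0,20],[0,0,0,0,0,0,20]])

```text
clock: 25.35
tool_pos: [0.5632, -0.2075, 0.164]
orientation: [0.597, 1.049, -2.831]
wrist_force: [-0.7, 1.6, 3.9]
gripper_width: 0.0249
```

```bash
python3 st.py; python3 - <<'E'
from tgt import *
c=read_camera('wrist')
cv2.imwrite('pics/w19c.png',cv2.resize(c['color'][210:250,245:315],None,fx=10,fy=10,interpolation=cv2.INTER_CUBIC)[:,:,::-1])
E
```

```text
to seat (array([-0.0002, -0.0006, -0.0023]), array([-5.415e+01, -1.300e-01, -3.000e-02])) F tool [-3.3  -0.25  2.74] T tool [-0.105 -0.415 -0.162] 0.024876741808151775 q6 1.496
```

View pics/w19c.png

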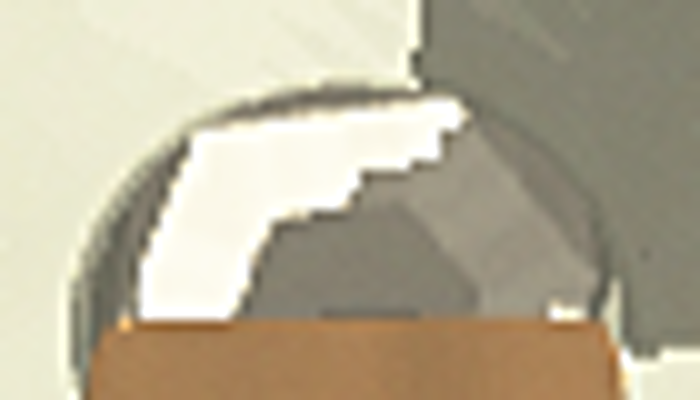

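Now the head no longer follows (vertices (264,223) and (291,220), about 5° behind), so the screw is at its stop. I'll keep turning clockwise, a direction that can't drag it loose, until the key drops into the next hex position and sits free.

Call:
drive_tool(motion=[[0,0,0,4,0,0,20],[0,0,0,4,0,0,20],[0,0,0,4,0,0,20],[0,0,0,4,0,0,20],[0,0,0,4,0,0,20],[0,0,0,3,0,0,20],[0,0,0,0,0,0,20]])

```text
clock: 26.1
tool_pos: [0.5635, -0.2074, 0.1638]
orientation: [0.999, 1.05, -2.83]
wrist_force: [0.0, 2.7, 3.6]
gripper_width: 0.025
```

```bash
python3 st.py; python3 - <<'E'
from tgt import *
c=read_camera('wrist')
cv2.imwrite('pics/w20c.png',cv2.resize(c['color'][210:250,245:315],None,fx=10,fy=10,interpolation=cv2.INTER_CUBIC)[:,:,::-1])
E
```

```text
to seat (array([-0.0002, -0.0002, -0.0021]), array([-7.713e+01, -2.000e-01,  1.000e-02])) F tool [-3.51 -0.49  2.68] T tool [ 0.026 -0.326 -0.258] 0.02499643675343886 q6 1.897
```

View pics/w20c.png

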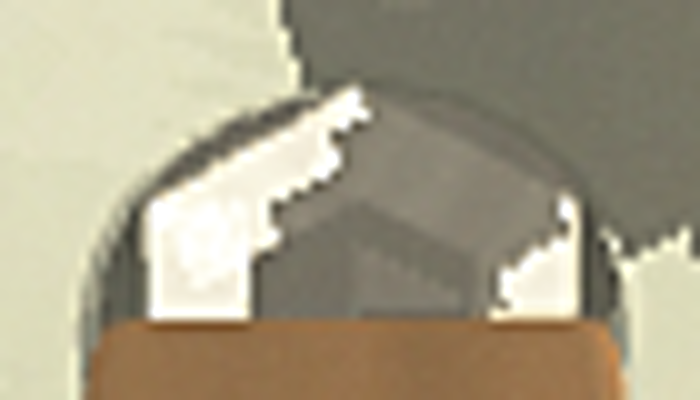

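The key is aligned and free again, with the head vertex at (281,219), and the head is at the same stop angle (about 29–30° mod 60). Withdrawing along the axis.

Call:
drive_tool(motion=[[-0.003,0,0,0,0,0,20],[-0.005,0,0,0,0,0,20],[-0.006,0,0,0,0,0,20],[-0.006,0,0,0,0,0,20],[-0.008,0,0,0,0,0,20],[-0.02,0,0,0,0,0,20],[-0.03,0,0,0,0,0,20],[0,0,0,0,0,0,20]])

```text
clock: 26.95
tool_pos: [0.6026, -0.1954, 0.2358]
orientation: [1.01, 1.057, -2.82]
wrist_force: [0.9, 0.4, -0.8]
gripper_width: 0.0254
```

```bash
python3 st.py; python3 - <<'E'
from tgt import *
c=read_camera('wrist');save('w21.png',c)
import pickle; pickle.dump((c,tcp()),open('w21.pkl','wb'))
cv2.imwrite('pics/w21c.png',cv2.resize(c['color'][160:280,220:340],None,fx=5,fy=5,interpolation=cv2.INTER_CUBIC)[:,:,::-1])
E
```

```text
to seat (array([ 0.0826, -0.0005, -0.0011]), array([-77.26,  -0.69,  -0.15])) F tool [ 0.24 -1.09 -0.57] T tool [ 0.021  0.209 -0.372] 0.02537560512366296 q6 1.872
```

View pics/w21.png

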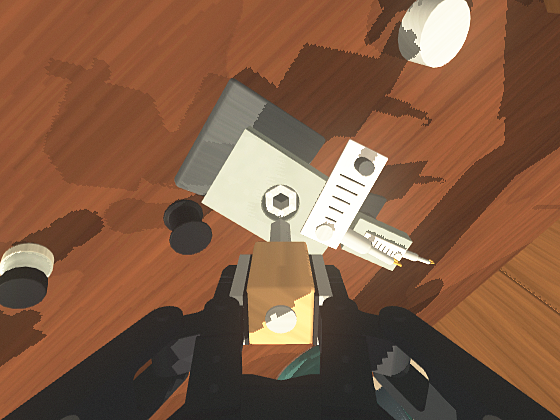

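View pics/w21c.png

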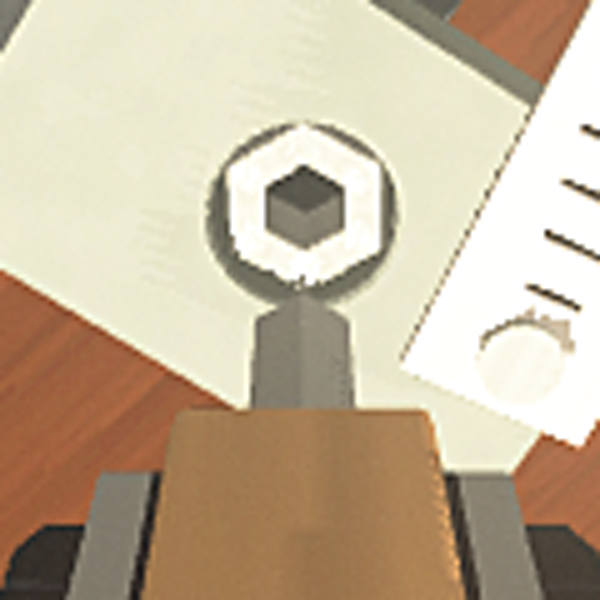

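The key is out and the socket at (281,201) is clear. I'll measure the screw head and gauge angles.

```bash
python3 - <<'E'
from tgt import *
import pickle
c,(p,R)=pickle.load(open('w21.pkl','rb'))
V=np.array([ray_plane(c,(a+.5)/5-.5+220,(b+.5)/5-.5+160,S-.004*n,n)-S for a,b in [(303,123),(382,163),(380,250),(302,285),(229,250),(229,165)]])
V=np.stack([V@y,V@u],1); ce=V.mean(0); a=np.degrees(np.arctan2(*(V-ce).T[::-1])); print(ce,(a%60).round(1))
pv=ray_plane(c,325,229,S+.008*n,n); po=ray_plane(c,364.5,166,S+.024*n,n); d=po-pv; print('gauge',np.arctan2(d@y,-d@u),np.hypot(d@y,d@u))
# home
Rh=Rdown(-.295); H=np.array([.6137,.31,.0932])
print(steps(H+[0,0,.16],Rh)); print((Rh.T@(H+[0,0,.16]-p)).round(4))
Rh2=Rdown(-.295-np.pi/2); print(steps(H+[0,0,.16],Rh2)); 
E
```

```text
[ 0.0004905  -0.00020668] [26.5 26.8 28.  28.8 26.1 27.3]
gauge 1.4115032477959375 0.05969772991329026
(array([-0.1007, -0.3713,  0.3288]), array([-109.65,   34.81,   -0.85]))
[-0.0195 -0.1355 -0.4872]
(array([-0.1007, -0.3713,  0.3288]), array([-22.02,  20.53, -21.56]))
```

Call:
drive_tool(motion=[[-0.03,0,0,0,0,0,20],[-0.01,0,0,-7.8,2.5,0,20],[0,0,0,-7.8,2.5,0,20],[0,0,0,-7.8,2.5,0,20],[0,0,0,-7.8,2.5,0,20],[0,0,0,-7.8,2.5,0,20],[0,0,0,-7.8,2.5,0,20],[0,0,0,-7.8,2.5,0,20],[0,0,0,-7.8,2.5,0,20],[0,0,0,-7.8,2.5,0,20]])

```text
clock: 28.0
tool_pos: [0.6182, -0.1893, 0.2644]
orientation: [0.362, 1.35, -2.186]
wrist_force: [0.6, 0.0, -0.6]
gripper_width: 0.0246
```

Call:
drive_tool(motion=[[0,0,0,-7.8,2.5,0,20],[0,0,0,-7.8,2.5,0,20],[0,0,0,-7.8,2.5,0,20],[0,0,0,-7.8,2.5,0,20],[0,0,0,-7.8,2.3,0,20],[0,0,0,0,0,0,20]])

```text
clock: 28.6
tool_pos: [0.6178, -0.1906, 0.2645]
orientation: [0.125, 1.557, -1.748]
wrist_force: [-0.2, 0.6, -1.7]
gripper_width: 0.025
```

```bash
cat > home.py <<'E'
from tgt import *
Rh=Rdown(-.295); H=np.array([.6134,.3075,.0925])
o=readout.observe(); print(steps(H+[0,0,.16],Rh),steps(H,Rh)[0],o['wrist_force'],o['gripper_width'],o['joint_pos'][[0,5]])
E
python3 home.py
```

```text
(array([ 0.0055, -0.1525, -0.4744]), array([-0.41,  0.76, -0.09])) [ 0.1655 -0.1528 -0.4765] [-0.21401135  0.59576265 -1.67106783] 0.025005008608938402 [-0.38082311 -0.08082097]
```

Call:
drive_tool(motion=[[0,-0.005,-0.02,-0.4,0.7,0,20],[0,-0.015,-0.044,0,0,0,20],[0,-0.015,-0.044,0,0,0,20],[0,-0.015,-0.044,0,0,0,20],[0,-0.015,-0.044,0,0,0,20],[0,-0.015,-0.044,0,0,0,20],[0,-0.015,-0.044,0,0,0,20],[0,-0.015,-0.044,0,0,0,20],[0,-0.015,-0.044,0,0,0,20],[0,-0.015,-0.044,0,0,0,20]])

```text
clock: 29.6
tool_pos: [0.6038, 0.2523, 0.2643]
orientation: [1.178, 1.567, -0.686]
wrist_force: [0.1, -1.1, -0.8]
gripper_width: 0.0252
```

Call:
drive_tool(motion=[[0,-0.009,-0.035,0,0,0,20],[0,-0.003,-0.018,0,0,0,20],[0,0,0,0,0,0,20],[0,0,0,0,0,0,20]])

```text
clock: 30.0
tool_pos: [0.6081, 0.3043, 0.2639]
orientation: [0.917, 1.567, -0.946]
wrist_force: [-0.6, -0.9, -2.3]
gripper_width: 0.0253
```

```bash
python3 home.py
```

```text
(array([ 0.0114,  0.0041, -0.0046]), array([ 0.16,  0.15, -0.19])) [ 0.1714  0.0036 -0.005 ] [-0.6313171  -0.90742027 -2.25558456] 0.025339014419750394 [0.38241677 0.67385388]
```

Call:
drive_tool(motion=[[0.02,0.004,-0.0048,0.2,0.1,-0.2,20],[0.03,0,0,0,0,0,20],[0.03,0,0,0,0,0,20],[0.015,0,0,0,0,0,20],[0,0,0,0,0,0,20],[0,0,0,0,0,0,20]])

```text
clock: 30.6
tool_pos: [0.6148, 0.3064, 0.1708]
orientation: [2.268, 1.568, 0.4]
wrist_force: [0.2, 0.3, -0.6]
gripper_width: 0.0251
```

```bash
python3 home.py; python3 - <<'E'
from h import *
c=read_camera('wrist');save('w22.png',c)
p,R=tcp(); print('tip',proj(c,p+R@[.0825,0,0]),'hole centre at .06',proj(c,[.6134,.3075,.06]))
E
```

```text
(array([-0.0817, -0.0015, -0.0008]), array([-0.12, -0.08, -0.1 ])) [ 0.0783 -0.0018 -0.0005] [ 0.21474926  0.28161189 -0.55331297] 0.025128487245884793 [0.37980106 0.67696155]
tip [282.32019688 225.76577948] hole centre at .06 [278.75219098 210.83271975]
```

View pics/w22.png

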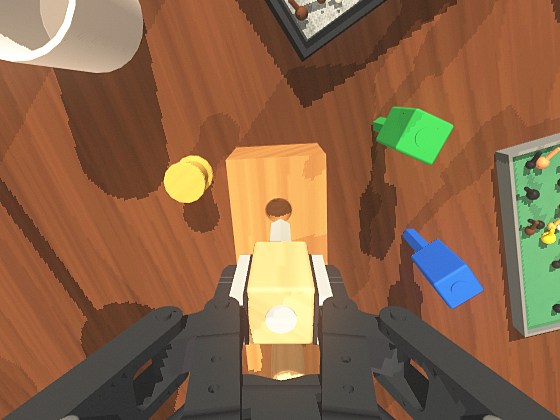

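The hole is at (278,209) and was predicted at (279,211), so they agree. Correcting 2 mm sideways and lowering.

Call:
drive_tool(motion=[[0,-0.0018,-0.001,0,0,0,20],[0.01,0,0,0,0,0,20],[0.01,0,0,0,0,0,20],[0.01,0,0,0,0,0,20],[0,0,0,0,0,0,20]])

```text
clock: 31.15
tool_pos: [0.6117, 0.3078, 0.1363]
orientation: [-0.932, 1.566, -2.799]
wrist_force: [-0.4, 0.1, -1.7]
gripper_width: 0.0249
```

```bash
python3 home.py
```

```text
(array([-1.162e-01,  1.300e-03,  1.000e-04]), array([-0.06,  0.15,  0.2 ])) [ 0.0438  0.0019 -0.0003] [-0.399407    0.07786617 -1.73499239] 0.024948236338692448 [0.38340256 0.67942387]
```

Call:
drive_tool(motion=[[0.01,0,0,0,0,0,20],[0.01,0,0,0,0,0,20],[0.01,0,0,0,0,0,20],[0.005,0,0,0,0,0,20],[0,0,0,0,0,0,20]])

```text
clock: 31.65
tool_pos: [0.6123, 0.308, 0.1029]
orientation: [-0.963, 1.569, -2.83]
wrist_force: [0.1, -0.4, -1.9]
gripper_width: 0.025
```

```bash
python3 home.py
```

```text
(array([-0.1496,  0.001 ,  0.0003]), array([-0.06,  0.06,  0.09])) [0.0104 0.0012 0.0002] [ 0.0823605  -0.41809035 -1.85816828] 0.025011299465385297 [0.38332942 0.67942109]
```

In the hole with no side force. Last 10 mm slowly.

Call:
drive_tool(motion=[[0.005,0.001,0,0,0,0,20],[0.003,0,0,0,0,0,20],[0.001,0,0,0,0,0,20],[0,0,0,0,0,0,20]])

```text
clock: 32.05
tool_pos: [0.614, 0.308, 0.0957]
orientation: [2.393, 1.57, 0.526]
wrist_force: [0.4, 0.4, -1.3]
gripper_width: 0.0249
```

```bash
python3 home.py
```

```text
(array([-0.1568, -0.0003,  0.0006]), array([-0.06, -0.05, -0.04])) [ 0.0032 -0.0004  0.0007] [ 0.42946039  0.36866699 -1.28736372] 0.024921972568124194 [0.38244433 0.67849247]
```

Call:
drive_tool(motion=[[0.001,0,0,0,0,0,20],[0.001,0,0,0,0,0,20],[0,0,0,0,0,0,20]])

```text
clock: 32.35
tool_pos: [0.614, 0.308, 0.0937]
orientation: [2.394, 1.57, 0.527]
wrist_force: [-0.6, 0.6, -1.8]
gripper_width: 0.025
```

```bash
python3 home.py
```

```text
(array([-0.1588, -0.0003,  0.0006]), array([-0.06, -0.05, -0.05])) [ 0.0012 -0.0004  0.0007] [-0.62396026  0.56526992 -1.78381688] 0.024989752137220895 [0.38241979 0.67850664]
```

Call:
drive_tool(motion=[[0.001,0,0,0,0,0,20],[0.0005,0,0,0,0,0,20],[0,0,0,0,0,0,20]])

```text
clock: 32.65
tool_pos: [0.6141, 0.3081, 0.0926]
orientation: [2.371, 1.569, 0.504]
wrist_force: [-0.4, 0.1, -0.5]
gripper_width: 0.0254
```

```bash
python3 home.py
```

```text
(array([-0.1599, -0.0003,  0.0006]), array([-0.06, -0.06, -0.06])) [ 0.0001 -0.0005  0.0008] [-0.36953337  0.0802285  -0.47148184] 0.02535318820855284 [0.3824509  0.67848566]
```

Call:
drive_tool(motion=[[0,0,0,0,0,0,60],[0,0,0,0,0,0,60],[0,0,0,0,0,0,60],[0,0,0,0,0,0,60],[-0.01,0,0,0,0,0,60],[-0.03,0,0,0,0,0,60],[-0.04,0,0,0,0,0,60],[-0.04,0,0,0,0,0,60],[-0.04,0,0,0,0,0,60],[0,0,0,0,0,0,60]])

```text
clock: 33.65
tool_pos: [0.6162, 0.3089, 0.2629]
orientation: [2.261, 1.553, 0.394]
wrist_force: [0.7, 0.2, 1.4]
gripper_width: 0.051
```

```bash
python3 - <<'E'
from h import *
c=read_camera('wrist');save('w23.png',c)
P=cloud(c); m=np.zeros(P.shape[:2],bool); m[150:230,255:325]=1; m&=(abs(P[...,2]-.104)<.006)&(c['z_map']>0)
n_,lab,st,ce=cv2.connectedComponentsWithStats(m.astype(np.uint8)); k=1+st[1:,4].argmax()
print(st[k],np.median(P[lab==k],axis=0))
print(ray_plane(c,*ce[k],np.array([0,0,.104]),np.array([0,0,1.])))
t=read_camera('top'); save('t23.png',t); s=read_camera('side'); save('s23.png',s)
cv2.imwrite('pics/s23c.png',cv2.resize(s['color'][130:330,130:390],None,fx=3,fy=2.9,interpolation=cv2.INTER_CUBIC)[:,:,::-1])
import pickle; d=pickle.load(open('c0.pkl','rb'))
for nme,(uu,vv) in {'key':(182,188)}.items(): print(cloud(t)[vv,uu],cloud(d['top'])[vv,uu])
E
```

```text
[262 181  29  30 835] [0.61367763 0.30876228 0.10315521]
[0.61365706 0.3089104  0.104     ]
[0.61346974 0.30589319 0.10572402] [0.61365935 0.30623021 0.10446011]
```

View pics/w23.png

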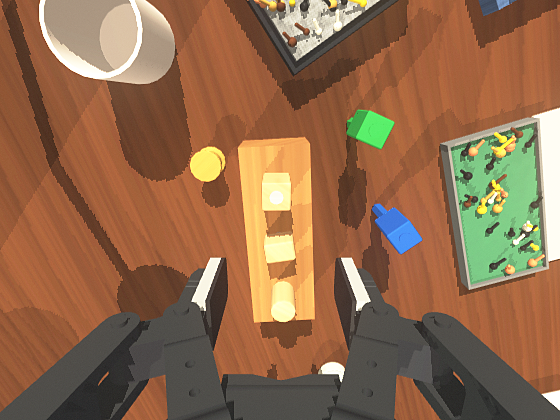

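View pics/s23c.png

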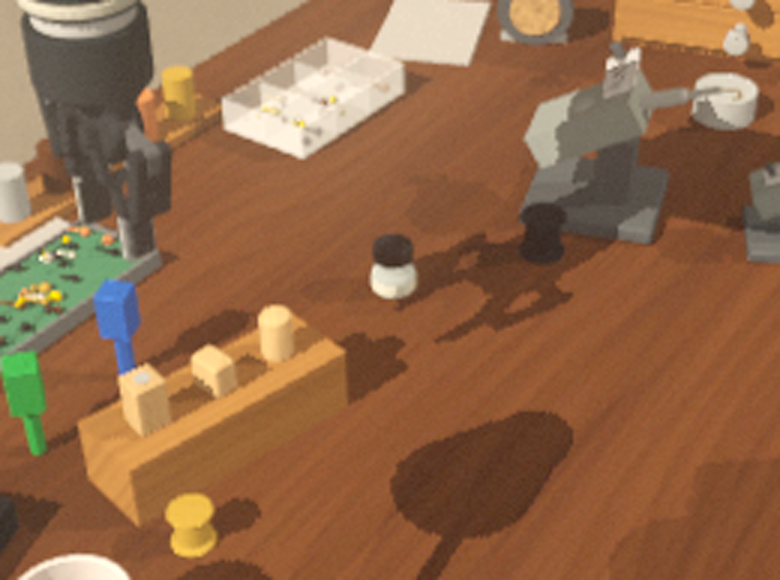

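View pics/t23.png

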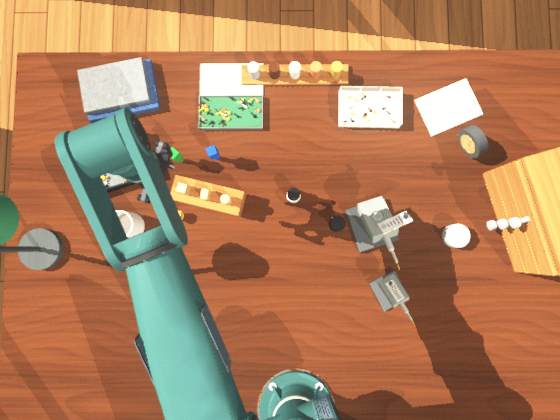

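The key is back within 1 mm of its start: its top measures (0.6137, 0.3088, 0.103), before and after. Nothing else has moved and the gripper is clear. Handing in.

```bash
python3 -c "
from h import *
print(readout.observe()['clock']); print(ctrl.hand_in())"
```

```text
33.8
the job is handed in; nothing more can be done
None
```

The job is handed in at 33.8 s. The screw is at its stop, the gauge is swung out, and the key is back in its own caddy hole. `hand_in` gives no verdict, so these results rest on my own measurements.

- **Gauge:** I pushed it out by its post. A later view of pivot and post put it at about 1.41 rad.
- **Tightening:** I used three holds, letting go of the seated key twice. Torque rose from about 0.08 to 0.2 N·m at the stop, and the head stopped following the key at the same angle both times I reached it.
- **Final screw angle:** the head turned about 197° (3.44 rad) from its unknown start of 0 to 0.5 rad. That puts it above 3.4 rad, unless the turn was measured about 8° too high.
- **Key return:** its handle top measured (0.6137, 0.3088, 0.103) m, within 1 mm of the start, and it looked upright and released. The other tools, spools, jar, mug and tin looked unmoved, and the arm was clear.

**What went wrong:** I pushed too far past the stop and the key wedged 30° out of line in the socket. Backing off then dragged the screw loose by about 23°, so I re-tightened to the stop. I kept turning until the key dropped into the next hex position, then pulled it out. After that the head measured about 27° modulo 60, against about 30° at the stop, so it may have eased back about 3°.

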